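# Load four repaired circuit boards into their test nests

### The arm

A 7-joint arm with a two-finger parallel gripper is mounted at the origin on a cart in front of the work surface, level with it; the furniture and walls round the work are solid. World frame = base frame: x ahead of the robot, y to its left, z up, the work surface at z = 0. Lengths are in m, angles in degrees, forces in N, time in s.
With the tool pointing down it reaches from about 0.4 to 0.875 m from the base axis. Payload 6.5 kg.
Tool frame: the origin (TCP) lies midway between the tips of the shut fingers; the grasp point (between the pads) lies 19 mm behind it; z points along the fingers, y is the line along which they close (so a half turn about z gives the same grasp; the last joint's range is limited). The gripper opens to 88 mm and grips with 3 to 60 N. Pads are 18 mm wide; open, the fingers measure 123 mm over their backs; the gripper's body (75 mm by 187 mm) begins 45 mm behind the grasp point.
Start: joints at [-77.762, 30.733, -0.252, 88.115, 0.149, 61.152, -4.079], TCP at [0.18, 0.625, 0.239] pointing down, gripper open.
Joint ranges: [-154.64, 154.64], [-21.42, 123.67], [-72.66, 72.17], [13.99, 137.28], [-74.86, 254.86], [10.95, 109.41], [-158.01, 158.01]. Speed limits (degrees/s): [136.94, 136.94, 180, 180, 180, 180, 180].

### API

Orientations are given as [roll, pitch, yaw] about the fixed x, y, z axes, in that order (R = Rz(yaw) Ry(pitch) Rx(roll)).
In Python, from bench import sensors, optics, manip gives the robot as it stands.
- The arm moves only by the tool drive_tool, never from a script. Its argument "commands" is a list of rows, each a list of 7 numbers: the shift along the tool's x, y, z each as a share of 0.2 m, from -1 to 1, then the turn, a rotation vector about the tool's x, y, z each as a share of 180 degrees, from -1 to 1, then the closure, from 0 (fully open) to 1 (shut). A call has exactly 8 rows; each row is the pose to reach, as a shift and turn from the pose commanded when the call began, along the tool's axes at that moment, turning the shorter way round; what a row does not reach only later rows make up. A row lasts 1/10 s, in which the tool goes at most 50 mm and 8.59 degrees, less where a joint would pass 70% of its speed; a pose out of reach is approached as far as the arm can. A call with a number of a shift or a turn outside -1 to 1 is refused whole. A call with a gripper value outside its range is refused whole. The fingers move at their own pace and stop on an object; "force" is the grip in N (left out, the last holds). Time passes only in rows, so rows that repeat a pose let the fingers close, or fill a call up. It gives the time, the measured TCP pose, the force, the opening and the grip force at its end, in the units of the state.
- sensors.state(): the state, without advancing time (a new reading comes with each control period).
- optics.camera(name): name is "scene" or "side" or "wrist"; returns the picture (480x640x3 uint8, red, green, blue); there is no depth.
- optics.camera_info(name): a dict with "fx", "fy", "cx", "cy" (pixels), "distortion" ([k1, k2, p1, p2, k3] as OpenCV has them; the pictures are not rectified), "origin" and "rotation" of the camera in the world; the wrist camera has in their place "T_tool_cam" (4x4, takes a point from camera to tool coordinates, whose origin is the TCP and whose axes are the flange's). Camera axes: x right, y down, z forward; pixel columns grow to the right and rows downward; lengths in m; the calibration is good to about 2 mm. A picture is of the moment at which its call begins: read the wrist's pose just before it. camera_info takes no time and is no camera call.
- manip.close_job(): hands the job in; it is judged then, once.
The state is a dict: "t": time; "joint_positions": joint angles; "joint_vel": joint speeds; "joint_efforts": joint torques, N m; "tool_pos": TCP position; "tcp_rot": TCP orientation; "contact_force": force on the tool from outside, world axes, zero at the start; "moment": the same for the moment, N m; "gripper_width": finger opening in m; "finger_force": force on a finger pad.
Only numpy, scipy, OpenCV 4.12 (cv2) and the standard library are available. Lean on these libraries where they do the work, as an engineer would, in place of code of your own. Each camera call takes 0.05 s, during which the arm holds its last target. There are 200 camera calls.

### The job

The four repaired circuit boards on the bench are ready for testing: pick each one up by its tall component and set it down in the test nest whose guides match its outline, turned so that it settles between the guides and lies flat on its rest studs over the probes. Lower the boards in rather than dropping them. Leave all four seated and released.

Things in the scene. Friction and masses are not known exactly. Their poses are not given: they have to be found in the camera images.
- board_ell: L-shaped green circuit board, 68x68x3 mm, arms 34 wide; the missing corner is at +x +y. Grip part: black transformer with beige band, 26 along x, 22 along y, centre x -12, y -8, top at z 27. All else on it ends below z 11. Loose, 55 to 90 g. Origin: on the underside, centre of the outline's bounding box; z up, mm.
- board_step: Stepped strip of green circuit board, 80x32x3 mm: y -16..16 from x -40 to 8, then a tongue y -16..2 to x 40. Grip part: finned aluminium heat sink, 30 along x, 18 along y, centre x -10, y 0, top at z 27. All else on it ends below z 11. Loose, 55 to 90 g. Origin: on the underside, centre of the outline's bounding box; z up, mm.
- board_disc: Round green circuit board, 3 mm thick: 58 mm disc centred at x 7, with a tongue 26 wide ending at x -36. Grip part: upright capacitor can, 22 diameter, axis at x 6, y 0, top at z 29. All else on it ends below z 11. Loose, 55 to 90 g. Origin: on the underside, centre of the outline's bounding box; z up, mm.
- board_rect: Rectangular green circuit board, 66 (x) x 54 (y) x 3 mm, its +x +y corner cut off at 45 deg, 20 mm a side. Grip part: dark grey relay block, 29 along x, 16 along y, centre x -2, y -3, top at z 28. All else on it ends below z 11. Loose, 55 to 90 g. Origin: on the underside, centre of the outline's bounding box; z up, mm.
- nest_ell: Fixed test nest of board_ell: metal plate 114x92 mm, on it a black patch in the outline of the L, ringed by slippery pale guides; black cable socket at +x. x, y origin and axes coincide with the seated board's; origin z on the bench. Plate top z 8, seated board's underside z 12, guide tops z 25 mm. Guides leave 4 mm a side and flare 5 mm more at the top.
- nest_step: Fixed test nest of board_step: metal plate 114x92 mm, on it a black patch in the outline of the stepped strip, ringed by slippery pale guides; black cable socket at +x. x, y origin and axes coincide with the seated board's; origin z on the bench. Plate top z 8, seated board's underside z 12, guide tops z 25 mm. Guides leave 4 mm a side and flare 5 mm more at the top.
- nest_disc: Fixed test nest of board_disc: metal plate 114x92 mm, on it a black patch in the outline of the disc with tongue, ringed by slippery pale guides; black cable socket at +x. x, y origin and axes coincide with the seated board's; origin z on the bench. Plate top z 8, seated board's underside z 12, guide tops z 25 mm. Guides leave 4 mm a side and flare 5 mm more at the top.
- nest_rect: Fixed test nest of board_rect: metal plate 114x92 mm, on it a black patch in the outline of the rectangle with a cut corner, ringed by slippery pale guides; black cable socket at +x. x, y origin and axes coincide with the seated board's; origin z on the bench. Plate top z 8, seated board's underside z 12, guide tops z 25 mm. Guides leave 4 mm a side and flare 5 mm more at the top.

How it is judged (in metres and radians):
At the end, for the whole second after the job is handed in: Each of the four boards lies in the nest of its own outline: origin within 8 mm of the nest's origin seen from above, underside 10 to 14 mm above the nest's underside (12 mm when seated), level within 0.05 rad, x axis within 0.2 rad of the nest's, at rest and released (horizontal distance between board_ell and nest_ell below 0.008 m and z of board_ell in the frame of nest_ell between 0.01 and 0.014 m and angle between each of board_ell, board_step, board_disc, board_rect's own z axis and vertical below 0.05 rad and angle between the x axis of board_ell and the x axis of nest_ell, either way round below 0.2 rad and linear speed of each of board_ell, board_step, board_disc, board_rect below 0.02 m/s and horizontal distance between board_step and nest_step below 0.008 m and z of board_step in the frame of nest_step between 0.01 and 0.014 m and angle between the x axis of board_step and the x axis of nest_step, either way round below 0.2 rad and horizontal distance between board_disc and nest_disc below 0.008 m and z of board_disc in the frame of nest_disc between 0.01 and 0.014 m and angle between the x axis of board_disc and the x axis of nest_disc, either way round below 0.2 rad and horizontal distance between board_rect and nest_rect below 0.008 m and z of board_rect in the frame of nest_rect between 0.01 and 0.014 m and angle between the x axis of board_rect and the x axis of nest_rect, either way round below 0.2 rad); the robot touches nothing.
It fails at once if a board falls freely faster than 0.85 m/s (dropped from more than about 35 mm) ((linear speed of board_ell above 0.85 m/s and contact force between the fingers and board_ell below 0.02 N) or (linear speed of board_step above 0.85 m/s and contact force between the fingers and board_step below 0.02 N) or (linear speed of board_disc above 0.85 m/s and contact force between the fingers and board_disc below 0.02 N) or (linear speed of board_rect above 0.85 m/s and contact force between the fingers and board_rect below 0.02 N)).
It also fails if it takes over 109 s, if anything falls off the work surface, if the arm or the gripper's body presses on something with over 40 N, if the wrist force passes 120 N, or if a joint passes its speed limit or range.

## Working session

There is one attempt and no reset: what is moved stays moved. The work goes in short steps, Python scripts to look and compute and a tool call to move; the robot and the scene stay as the last step left them, time stands still between calls to the robot, and variables do not carry over. Pictures are saved under pics/ and viewed, at most 14 in all, crops included, and the job is handed in when it is done.

Besides the shell and the picture viewer there is one more tool, called after ">>>" by a JSON object that holds its "fn" and its "kwargs". drive_tool: Moves the arm, as the interface text tells. Its arguments: {"type":"object","properties":{"commands":{"type":"array","items":{"type":"array","items":{"type":"number"}}},"force":{"type":"number"}},"required":["commands"]}

```bash
ls; mkdir -p pics
cat > h.py <<'E'
import numpy as np, cv2
from bench import sensors, optics, manip
from scipy.spatial.transform import Rotation as R
def info(n):
    i=optics.camera_info(n); K=np.array([[i['fx'],0,i['cx']],[0,i['fy'],i['cy']],[0,0,1.]]); return i,K
def save(n,f):
    s=sensors.state(); im=optics.camera(n); cv2.imwrite('pics/'+f,im[:,:,::-1]); return s
def campose(n,s=None):
    i,K=info(n)
    if n=='wrist':
        T=np.array(i['T_tool_cam']); r=R.from_euler('xyz',s['tcp_rot'],degrees=True).as_matrix()
        return r@T[:3,3]+np.array(s['tool_pos']), r@T[:3,:3]
    return np.array(i['origin']),np.array(i['rotation'])
def px2w(n,px,z,s=None):
    i,K=info(n); o,Rc=campose(n,s)
    u=cv2.undistortPoints(np.array(px,float).reshape(-1,1,2),K,np.array(i['distortion'],float)).reshape(-1,2)
    d=np.c_[u,np.ones(len(u))]@Rc.T
    z=np.broadcast_to(z,len(u))
    return o+d*((z-o[2])/d[:,2])[:,None]
def w2px(n,P,s=None):
    i,K=info(n); o,Rc=campose(n,s)
    return cv2.projectPoints((np.array(P,float)-o)@Rc,np.zeros(3),np.zeros(3),K,np.array(i['distortion'],float))[0].reshape(-1,2)
E
python3 - <<'E'
from h import *
s=save('scene','scene.png'); save('wrist','w0.png'); print(s)
for n in('scene','side','wrist'): print(optics.camera_info(n))
E
```

```text
pics
{'t': 0.0, 'joint_positions': array([-77.76164927,  30.7777734 ,  -0.25397504,  88.16950091,
         0.14821083,  61.15175372,  -4.08013163]), 'joint_vel': array([-0.00758423,  0.06435783,  0.09339336,  0.1110296 , -0.00285444,
       -0.03926381,  0.0328656 ]), 'joint_efforts': array([-9.57053999e-05, -5.70989048e+01,  9.90768336e-01, -2.51613450e+01,
       -5.62777393e-02,  1.75966811e-02,  1.58969669e-04]), 'tool_pos': array([0.179354  , 0.62413335, 0.23784415]), 'tcp_rot': array([-1.79901532e+02,  6.75666622e-03,  1.63971463e+02]), 'contact_force': array([-0.10309309,  0.24813747,  0.79379837]), 'moment': array([ 0.01696375,  0.01176105, -0.01948567]), 'finger_force': 0.0, 'gripper_width': 0.08788822328882506}
{'fx': 599.8393444432678, 'fy': 599.8393444432678, 'cx': 309.72378787128946, 'cy': 242.0651818676072, 'distortion': array([0.0417876, 0.       , 0.       , 0.       , 0.       ]), 'origin': array([-0.26939344, -0.81206145,  0.73646405]), 'rotation': array([-1.22164241e+02, -6.82229346e-02, -4.27939857e+01])}
{'fx': 532.7939522423827, 'fy': 532.7939522423827, 'cx': 324.74952452671107, 'cy': 238.04783427949332, 'distortion': array([-0.04057643,  0.        ,  0.        ,  0.        ,  0.        ]), 'origin': array([ 0.18701056, -0.74027371,  0.72287184]), 'rotation': array([-131.0373604 ,    0.91191142,  -22.25813577])}
{'fx': 410.31711066277455, 'fy': 410.31711066277455, 'cx': 322.7010329507291, 'cy': 238.2697613290292, 'distortion': array([-0.0800992,  0.       ,  0.       ,  0.       ,  0.       ]), 'T_tool_cam': array([[ 7.05939044e-04, -9.49204396e-01, -3.14659365e-01,
         8.18261948e-02],
       [ 9.99999512e-01,  8.87739122e-04, -4.34460859e-04,
         8.58000537e-04],
       [ 6.91727585e-04, -3.14658905e-01,  9.49204559e-01,
        -1.46319883e-01],
       [ 0.00000000e+00,  0.00000000e+00,  0.00000000e+00,
         1.00000000e+00]])}
```

View pics/scene.png

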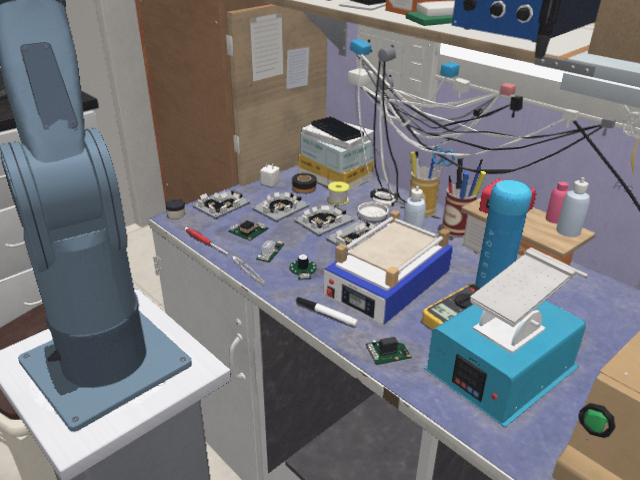

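View pics/w0.png

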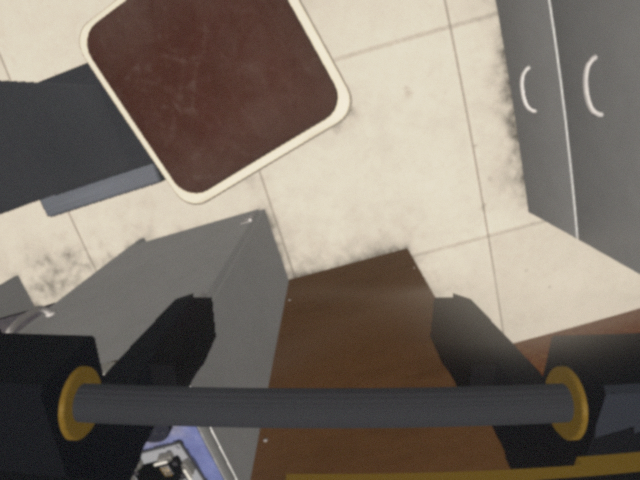

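```bash
sed -i "s/np.array(i\['rotation'\])$/R.from_euler('xyz',i['rotation'],degrees=True).as_matrix()/" h.py
python3 - <<'E'
from h import *
save('side','side.png')
im=cv2.imread('pics/scene.png')[170:375,150:420]; cv2.imwrite('pics/sc_crop.png',cv2.resize(im,None,fx=2.9,fy=2.9,interpolation=cv2.INTER_CUBIC))
E
```

```text
(no output)
```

View pics/side.png

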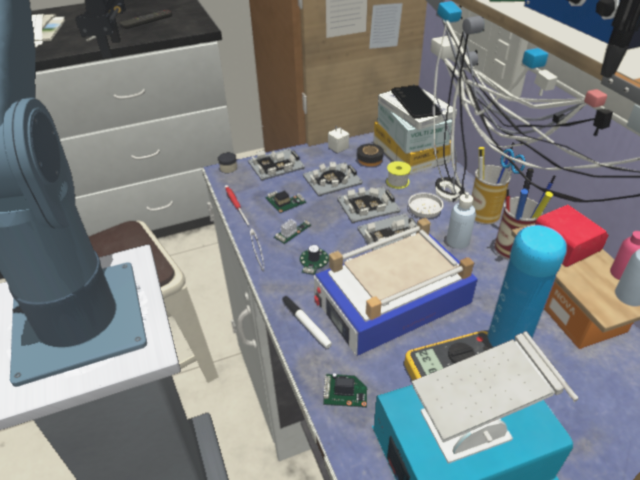

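View pics/sc_crop.png

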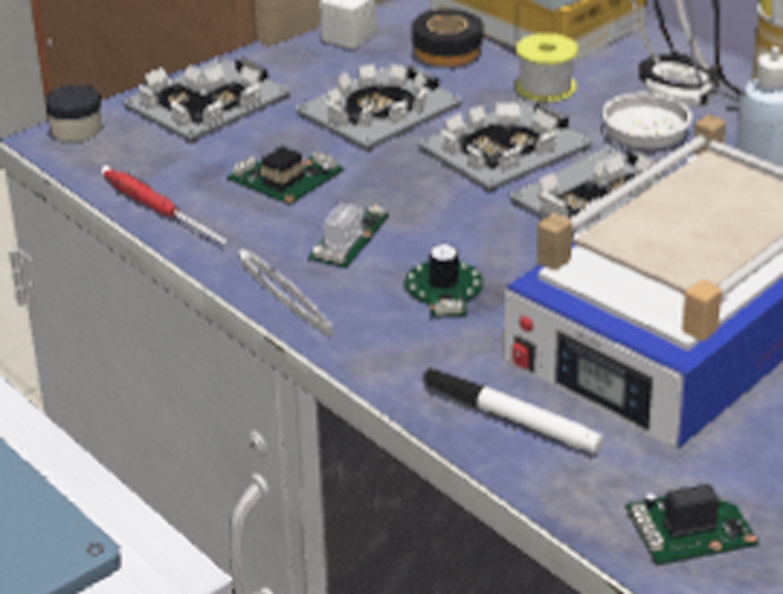

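Run:
```python
from h import *
np.set_printoptions(precision=3,suppress=True)
p=[(277,164),(332,178),(370,203),(392,233),(285,200),(293,231),(314,258),(345,390)]
print(px2w('side',p,.008))
q=[(207/2.9+150,170+100/2.9),(381/2.9+150,170+107/2.9),(504/2.9+150,170+145/2.9),(285/2.9+150,170+175/2.9),(348/2.9+150,170+238/2.9),(443/2.9+150,170+283/2.9),(692/2.9+150,170+525/2.9)]
print(px2w('scene',q,.008))
s=sensors.state(); print(campose('wrist',s))
```

```text
[[ 0.485  0.325  0.008]
 [ 0.585  0.216  0.008]
 [ 0.624  0.094  0.008]
 [ 0.621 -0.016  0.008]
 [ 0.455  0.179  0.008]
 [ 0.435  0.071  0.008]
 [ 0.446 -0.023  0.008]
 [ 0.381 -0.318  0.008]]
[[ 0.475  0.32   0.008]
 [ 0.579  0.208  0.008]
 [ 0.611  0.088  0.008]
 [ 0.447  0.173  0.008]
 [ 0.425  0.067  0.008]
 [ 0.438 -0.028  0.008]
 [ 0.375 -0.323  0.008]]
(array([0.101, 0.648, 0.384]), array([[ 0.275,  0.913,  0.302],
       [ 0.961, -0.261, -0.089],
       [-0.002,  0.315, -0.949]]))
```

>>> {"fn": "drive_tool", "kwargs": {"commands": [[-0.185,-0.161,-0.133,0,0,0,0],[-0.37,-0.322,-0.133,0,0,0,0],[-0.555,-0.483,-0.133,0,0,0,0],[-0.74,-0.645,-0.133,0,0,0,0],[-0.74,-0.645,-0.133,0,0,0,0],[-0.74,-0.645,-0.133,0,0,0,0],[-0.74,-0.645,-0.133,0,0,0,0],[-0.74,-0.645,-0.133,0,0,0,0]]}}

```text
t: 0.95
tool_pos: [0.2849, 0.4612, 0.2652]
tcp_rot: [180.0, -0.0, 164.1]
contact_force: [-0.3, -0.5, -0.2]
gripper_width: 0.0882
finger_force: 0.0
```

>>> {"fn": "drive_tool", "kwargs": {"commands": [[-0.185,-0.161,-0.133,0,0,0,0],[-0.37,-0.322,-0.133,0,0,0,0],[-0.555,-0.483,-0.133,0,0,0,0],[-0.74,-0.645,-0.133,0,0,0,0],[-0.74,-0.645,-0.133,0,0,0,0],[-0.74,-0.645,-0.133,0,0,0,0],[-0.74,-0.645,-0.133,0,0,0,0],[-0.74,-0.645,-0.133,0,0,0,0]]}}

```text
t: 1.75
tool_pos: [0.3916, 0.297, 0.2918]
tcp_rot: [180.0, -0.0, 164.2]
contact_force: [0.2, 0.8, 0.5]
gripper_width: 0.0884
finger_force: 0.0
```

>>> {"fn": "drive_tool", "kwargs": {"commands": [[-0.185,-0.161,-0.133,0,0,-0.03,0],[-0.37,-0.322,-0.133,0,0,-0.06,0],[-0.555,-0.483,-0.133,0,0,-0.089,0],[-0.74,-0.645,-0.133,0,0,-0.089,0],[-0.74,-0.645,-0.133,0,0,-0.089,0],[-0.74,-0.645,-0.133,0,0,-0.089,0],[-0.74,-0.645,-0.133,0,0,-0.089,0],[-0.74,-0.645,-0.133,0,0,-0.089,0]]}}

```text
t: 2.55
tool_pos: [0.4985, 0.1325, 0.3184]
tcp_rot: [180.0, -0.0, -179.8]
contact_force: [-0.7, 1.1, -0.4]
gripper_width: 0.0881
finger_force: 0.0
```

Run:
```python
from h import *
import pickle
s=save('wrist','w1.png'); pickle.dump(s,open('s1.pkl','wb')); print(s)
```

```text
{'t': 2.55, 'joint_positions': array([-31.94597564,  12.77792613,  14.3231242 , 103.57683455,
        -3.53178736,  64.09161661,  73.79745508]), 'joint_vel': array([ 0.17961171, -0.03938414,  0.52124513, -0.01737339,  0.00578155,
       -0.01351041,  0.25487067]), 'joint_efforts': array([ 3.60793602e-01, -3.80763423e+01,  2.17026740e+00, -2.57656896e+01,
        1.81061978e-02,  7.80659169e-02, -1.06532706e-02]), 'tool_pos': array([0.49850794, 0.13250325, 0.31839977]), 'tcp_rot': array([ 1.79967748e+02, -3.00478200e-02, -1.79784825e+02]), 'contact_force': array([-0.65516726,  1.05009057, -0.4285053 ]), 'moment': array([ 0.01965637, -0.01746307,  0.02434872]), 'finger_force': 0.0, 'gripper_width': 0.08814013153524514}
```

View pics/w1.png

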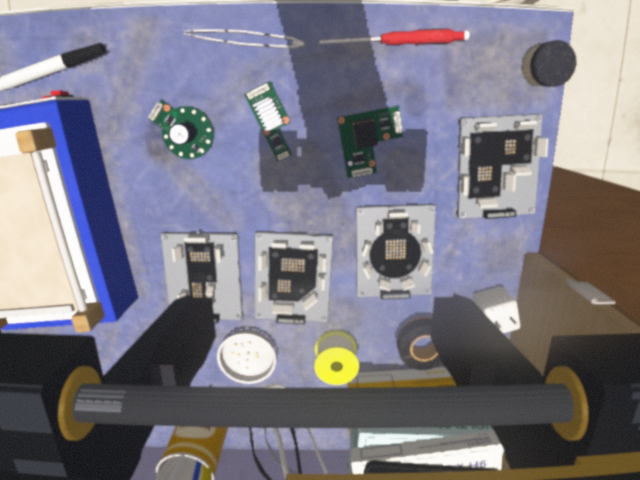

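Run:
```python
import cv2
im=cv2.imread('pics/w1.png')
cv2.imwrite('pics/c1.png',cv2.resize(im[75:185,140:420],None,fx=2.85,fy=2.85,interpolation=cv2.INTER_CUBIC))
a=cv2.resize(im[225:330,150:445],None,fx=2.7,fy=2.7,interpolation=cv2.INTER_CUBIC)
b=cv2.resize(im[105:225,450:560],None,fx=2.5,fy=2.5,interpolation=cv2.INTER_CUBIC)
import numpy as np
o=np.zeros((590,800,3),np.uint8); o[:a.shape[0],:a.shape[1]]=a[:,:800]; o[a.shape[0]:a.shape[0]+b.shape[0],:b.shape[1]]=b
print(a.shape,b.shape); cv2.imwrite('pics/c2.png',o)
```

```text
(284, 796, 3) (300, 275, 3)
```

View pics/c1.png

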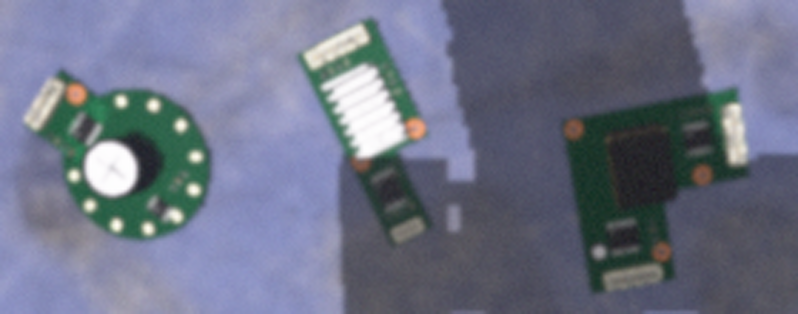

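View pics/c2.png

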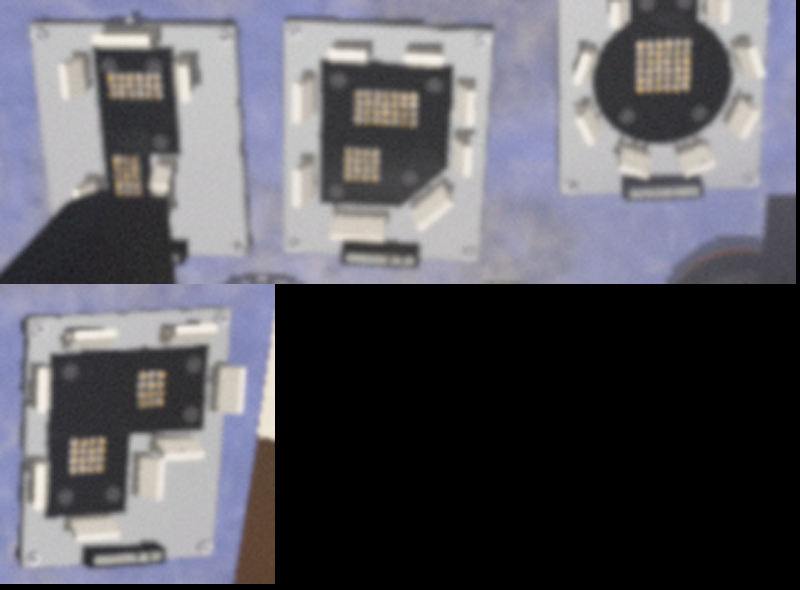

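```bash
cat > fit.py <<'E'
from h import *
from scipy.optimize import least_squares
def fit(name,model,px,z,s,x0,cam='wrist'):
    m=np.array(model,float)/1000; px=np.array(px,float)
    def P(p):
        c,sn=np.cos(p[2]),np.sin(p[2]); return np.c_[p[0]+c*m[:,0]-sn*m[:,1],p[1]+sn*m[:,0]+c*m[:,1],np.full(len(m),z)]
    r=least_squares(lambda p:(w2px(cam,P(p),s)-px).ravel(),x0,x_scale=[.01,.01,.1])
    print(name,'x %.4f y %.4f th %.1f'%(r.x[0],r.x[1],np.degrees(r.x[2])),'res',np.round(r.fun.reshape(-1,2),1).tolist()); return r.x
E
python3 - <<'E'
from fit import *
import pickle
s=pickle.load(open('s1.pkl','rb'))
A=lambda l:np.array(l)/2.85+[140,75]-.3
B=lambda l:np.array(l)/2.7+[150,225]-.3
C=lambda l:np.array(l)/2.5+[450,105]-.3
L=[(-34,-34),(-34,34),(0,34),(0,0),(34,0),(34,-34)]
fit('b_ell',L,A([(565,122),(735,88),(748,175),(665,193),(673,277),(593,292)]),.003,s,[.45,.17,0])
fit('b_step',[(-40,-16),(-40,16),(8,16),(40,-16),(40,2)],A([(300,55),(372,18),(427,137),(393,245),(431,227)]),.003,s,[.43,.07,0])
fit('b_disc',[(-36,13),(-36,-13),(7,0),(7,0)],A([(62,69),(24,124),(138,164.5),(138,164.5)]),.003,s,[.44,-.03,.9])
fit('n_ell',L,C([(49,70),(207,63),(203,145),(128,150),(125,226),(45,233)]),.008,s,[.48,.32,0])
fit('n_rect',[(-33,-27),(-33,27),(13,27),(33,7),(33,-27)],B([(321,62),(451,66),(449,165),(403,204),(322,203)]),.008,s,[.6,.1,0])
p=fit('n_step',[(-40,-16),(-40,16),(8,16),(8,2)],B([(94,47),(172,47),(178,153),(148,153)]),.008,s,[.6,0,0])
fit('n_step plate',[(-57,-46),(-57,46),(57,46)],B([(33,22),(240,22),(247,255)]),.008,s,[.6,0,0])
fit('n_disc',[(7,0),(-22,0),(36,0),(7,-29),(7,29),(-36,-13),(-36,13)][0:1]+[(36,0),(-36,-13),(-36,13)],[(395.2,253),(395.2,278),(384,219),(408,218)],.008,s,[.58,.21,0])
fit('n_disc plate',[(-57,-46),(-57,46),(57,46),(57,-46)],[(357,207),(433,205),(434,296),(360,298)],.008,s,[.58,.21,0])
fit('n_ell plate',[(-57,-46),(-57,46),(57,46),(57,-46)],C([(27,32),(230,25),(211,270),(22,283)]),.008,s,[.48,.32,0])
fit('n_rect plate',[(-57,-46),(-57,46),(57,46),(57,-46)],B([(284,20),(493,25),(480,260),(284,248)]),.008,s,[.6,.1,0])
# grip part check
print(px2w('wrist',A([(112,168)]),.029,s), px2w('wrist',A([(640,167)]),.027,s), px2w('wrist',A([(365,112)]),.027,s))
E
```

```text
b_ell x 0.4575 y 0.1879 th 11.0 res [[-1.3, -0.6], [0.9, -0.4], [0.5, 0.5], [-0.7, -0.2], [1.1, 0.4], [-0.5, 0.6]]
b_step x 0.4362 y 0.0796 th 24.9 res [[-1.0, -0.1], [0.4, -0.4], [0.7, -0.4], [-0.6, 0.7], [0.5, 0.2]]
b_disc x 0.4427 y -0.0220 th 52.8 res [[-0.2, -0.2], [1.0, 0.2], [-0.4, -0.0], [-0.4, -0.0]]
n_ell x 0.4792 y 0.3329 th 4.7 res [[2.0, 2.6], [-1.2, 1.7], [-1.4, -0.5], [-0.7, -0.6], [-0.9, -1.4], [2.1, -2.2]]
n_rect x 0.6149 y 0.0974 th -1.4 res [[1.4, 1.0], [-1.1, 0.8], [-1.3, -0.5], [-0.8, -0.6], [1.8, -1.0]]
n_step x 0.6147 y -0.0131 th -0.1 res [[1.3, 0.9], [-1.0, 1.1], [-0.1, -1.0], [-0.3, -1.1]]
n_step plate x 0.6187 y -0.0125 th -1.2 res [[-0.7, -1.1], [-0.2, 0.8], [1.0, 0.4]]
n_disc x 0.5801 y 0.2199 th 2.6 res [[0.2, 0.8], [-0.2, -1.9], [0.8, 0.4], [-0.8, 0.5]]
n_disc plate x 0.5863 y 0.2210 th 3.6 res [[-1.0, 1.8], [2.8, -0.5], [-0.9, -1.8], [-1.0, 0.4]]
n_ell plate x 0.4829 y 0.3322 th 4.2 res [[-0.2, 0.0], [0.6, -1.3], [0.4, 0.9], [-0.8, 0.6]]
n_rect plate x 0.6184 y 0.0969 th -2.5 res [[-0.7, -1.1], [0.5, 0.6], [0.3, -0.3], [-0.1, 0.9]]
[[ 0.44644109 -0.01743781  0.029     ]] [[0.44635796 0.17627103 0.027     ]] [[0.42721948 0.07631349 0.027     ]]
```

```bash
cat > plan.py <<'E'
import sys, numpy as np
from bench import sensors
# args: x y z yaw groups; pose start from measured (yaw assumed top-down), later groups chained
s=sensors.state(); p=np.array(s['tool_pos']); yaw=s['tcp_rot'][2]
print('now',np.round(p,4),np.round(s['tcp_rot'],2),'w',round(s['gripper_width'],4),'f',s['finger_force'],'t',s['t'])
a=[float(v) for v in sys.argv[1:]]
for k in range(0,len(a),4):
    q=np.array(a[k:k+3]); d=(q-p); w=np.radians(yaw)
    dy=(a[k+3]-yaw+180)%360-180
    sh=np.array([d@[np.cos(w),np.sin(w),0],d@[np.sin(w),-np.cos(w),0],-d[2]])/.2
    t=-dy/180
    print('shift',np.round(sh,3),'turn',round(t,3),'dist %.3f rows %.1f'%(np.linalg.norm(d),max(np.linalg.norm(d)/.05,abs(dy)/8.59)))
    p=q; yaw=a[k+3]
E
python3 plan.py .48 .15 .2 140  .4468 .1772 .08 101  .4468 .1772 .015 101
```

```text
now [0.4986 0.1321 0.3184] [ 1.7997e+02 -2.0000e-02 -1.7981e+02] w 0.0883 f 0.0 t 2.6
shift [0.093 0.09  0.592] turn 0.223 dist 0.121 rows 4.7
shift [ 0.215 -0.003  0.6  ] turn 0.217 dist 0.127 rows 4.5
shift [0.    0.    0.325] turn -0.0 dist 0.065 rows 1.3
```

>>> {"fn": "drive_tool", "kwargs": {"commands": [[0.093,0.09,0.592,0,0,0.223,0],[0.093,0.09,0.592,0,0,0.223,0],[0.093,0.09,0.592,0,0,0.223,0],[0.093,0.09,0.592,0,0,0.223,0],[0.093,0.09,0.592,0,0,0.223,0],[0.093,0.09,0.592,0,0,0.223,0],[0.093,0.09,0.592,0,0,0.223,0],[0.093,0.09,0.592,0,0,0.223,0]]}}

```text
t: 3.4
tool_pos: [0.4807, 0.1486, 0.2003]
tcp_rot: [180.0, 0.0, 140.0]
contact_force: [0.0, -0.3, -0.2]
gripper_width: 0.0885
finger_force: 0.0
```

>>> {"fn": "drive_tool", "kwargs": {"commands": [[0.215,-0.003,0.6,0,0,0.217,0],[0.215,-0.003,0.6,0,0,0.217,0],[0.215,-0.003,0.6,0,0,0.217,0],[0.215,-0.003,0.6,0,0,0.217,0],[0.215,-0.003,0.6,0,0,0.217,0],[0.215,-0.003,0.6,0,0,0.217,0],[0.215,-0.003,0.6,0,0,0.217,0],[0.215,-0.003,0.6,0,0,0.217,0]]}}

```text
t: 4.2
tool_pos: [0.4478, 0.1756, 0.0804]
tcp_rot: [180.0, -0.0, 100.9]
contact_force: [-0.1, -1.4, -0.2]
gripper_width: 0.088
finger_force: 0.0
```

```bash
python3 plan.py .4468 .1772 .015 101
python3 - <<'E'
from h import *
s=save('wrist','w2.png')
print(w2px('wrist',[[.4472,.1777,.027],[.4271,.0754,.027],[.4463,-.0172,.029]],s))
E
```

```text
now [0.4478 0.1756 0.0804] [ 1.7997e+02 -3.0000e-02  1.0091e+02] w 0.088 f 0.0 t 4.2
shift [ 0.009 -0.003  0.327] turn -0.001 dist 0.065 rows 1.3
[[321.43245658 263.88089757]
 [257.18652274 411.20475733]
 [267.22735916 519.49935778]]
```

View pics/w2.png

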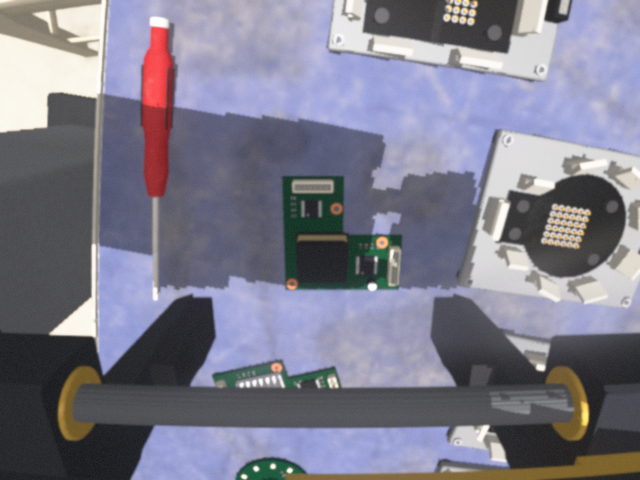

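>>> {"fn": "drive_tool", "kwargs": {"commands": [[0.009,-0.003,0.1,0,0,0,0],[0.009,-0.003,0.2,0,0,0,0],[0.009,-0.003,0.27,0,0,0,0],[0.009,-0.003,0.327,0,0,0,0],[0.009,-0.003,0.327,0,0,0,0],[0.009,-0.003,0.327,0,0,0,1],[0.009,-0.003,0.327,0,0,0,1],[0.009,-0.003,0.327,0,0,0,1]], "force": 25}}

```text
t: 5.05
tool_pos: [0.4471, 0.1773, 0.0153]
tcp_rot: [179.9, -0.0, 100.8]
contact_force: [0.7, 1.3, 0.0]
gripper_width: 0.0662
finger_force: 0.0
```

>>> {"fn": "drive_tool", "kwargs": {"commands": [[0,0,0,0,0,0,1],[0,0,0,0,0,0,1],[0,0,0,0,0,0,1],[0,0,0,0,0,0,1],[0,0,-0.1,0,0,0,1],[0,0,-0.2,0,0,0,1],[0,0,-0.3,0,0,0,1],[0,0,-0.4,0,0,0,1]]}}

```text
t: 5.85
tool_pos: [0.4464, 0.177, 0.0954]
tcp_rot: [-180.0, 0.0, 100.8]
contact_force: [0.0, 0.9, -0.5]
gripper_width: 0.0024
finger_force: 0.0
```

```bash
python3 plan.py .4679 .3240 .095 94.5 .4679 .3240 .055 94.5  .4679 .3240 .028 94.5
```

```text
now [0.4464 0.177  0.0954] [-1.7998e+02  1.0000e-02  1.0078e+02] w 0.0024 f 0.0 t 5.85
shift [0.702 0.243 0.002] turn 0.035 dist 0.149 rows 3.0
shift [0.  0.  0.2] turn -0.0 dist 0.040 rows 0.8
shift [0.    0.    0.135] turn -0.0 dist 0.027 rows 0.5
```

>>> {"fn": "drive_tool", "kwargs": {"commands": [[0,0,0,0,0,0,0.4],[0,0,0,0,0,0,0.4],[0,0,0,0,0,0,0.4],[0,0,0,0,0,0,0.4],[0,0,0,0,0,0,0.4],[0,0,0,0,0,0,0.4],[0,0,0,0,0,0,0.4],[0,0,0,0,0,0,0.4]]}}

```text
t: 6.65
tool_pos: [0.4466, 0.1771, 0.0947]
tcp_rot: [-180.0, 0.0, 100.8]
contact_force: [-0.1, 0.2, 0.0]
gripper_width: 0.0531
finger_force: 0.0
```

```bash
python3 - <<'E'
from h import *
s=save('wrist','w3.png'); im=cv2.imread('pics/w3.png')
a=cv2.imread('pics/w2.png')
cv2.imwrite('pics/w3c.png',np.hstack([a[160:310,260:430],im[150:300,260:430]]).repeat(2,0).repeat(2,1))
print(w2px('wrist',[[.4472,.1777,.027]],s))
E
python3 plan.py .4468 .1772 .014 101
```

```text
[[323.1121115  257.08807399]]
now [0.4466 0.1771 0.0947] [180.     0.   100.79] w 0.0529 f 0.0 t 6.7
shift [0.    0.001 0.403] turn -0.001 dist 0.081 rows 1.6
```

View pics/w3c.png

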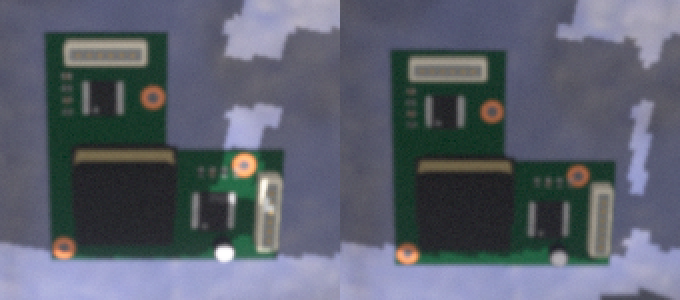

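>>> {"fn": "drive_tool", "kwargs": {"commands": [[0,0.001,0.15,0,0,0,0.4],[0,0.001,0.3,0,0,0,0.4],[0,0.001,0.403,0,0,0,0.4],[0,0.001,0.403,0,0,0,0.4],[0,0.001,0.403,0,0,0,1],[0,0.001,0.403,0,0,0,1],[0,0.001,0.403,0,0,0,1],[0,0.001,0.403,0,0,0,1]], "force": 25}}

```text
t: 7.5
tool_pos: [0.4474, 0.1775, 0.015]
tcp_rot: [179.9, -0.0, 100.8]
contact_force: [-0.5, -0.9, 5.9]
gripper_width: 0.0258
finger_force: 25.0
```

>>> {"fn": "drive_tool", "kwargs": {"commands": [[0,0,0,0,0,0,1],[0,0,0,0,0,0,1],[0,0,0,0,0,0,1],[0,0,-0.05,0,0,0,1],[0,0,-0.15,0,0,0,1],[0,0,-0.25,0,0,0,1],[0,0,-0.35,0,0,0,1],[0,0,-0.4,0,0,0,1]]}}

```text
t: 8.3
tool_pos: [0.4474, 0.1774, 0.096]
tcp_rot: [179.9, -0.0, 100.8]
contact_force: [1.1, 0.3, -1.4]
gripper_width: 0.0257
finger_force: 25.0
```

```bash
python3 plan.py .4679 .3240 .095 94.5 .4679 .3240 .055 94.5  .4679 .3240 .028 94.5
```

```text
now [0.4474 0.1774 0.096 ] [ 1.7988e+02 -5.0000e-02  1.0078e+02] w 0.0257 f 24.999676644802094 t 8.3
shift [0.701 0.238 0.005] turn 0.035 dist 0.148 rows 3.0
shift [0.  0.  0.2] turn -0.0 dist 0.040 rows 0.8
shift [0.    0.    0.135] turn -0.0 dist 0.027 rows 0.5
```

>>> {"fn": "drive_tool", "kwargs": {"commands": [[0.08,0.03,0,0,0,0.005,1],[0.22,0.075,0,0,0,0.012,1],[0.38,0.13,0.005,0,0,0.02,1],[0.54,0.18,0.005,0,0,0.03,1],[0.65,0.22,0.005,0,0,0.035,1],[0.701,0.238,0.005,0,0,0.035,1],[0.701,0.238,0.005,0,0,0.035,1],[0.701,0.238,0.005,0,0,0.035,1]]}}

```text
t: 9.1
tool_pos: [0.4672, 0.322, 0.093]
tcp_rot: [-180.0, 0.1, 94.4]
contact_force: [-0.6, -0.7, -0.8]
gripper_width: 0.026
finger_force: 25.0
```

```bash
python3 - <<'E'
from h import *
s=save('wrist','w4.png')
E
python3 plan.py .4679 .3240 .028 94.5
```

```text
now [0.4673 0.3217 0.0931] [-1.7997e+02  7.0000e-02  9.4390e+01] w 0.0255 f 24.99963015317917 t 9.15
shift [0.011 0.004 0.325] turn -0.001 dist 0.065 rows 1.3
```

View pics/w4.png

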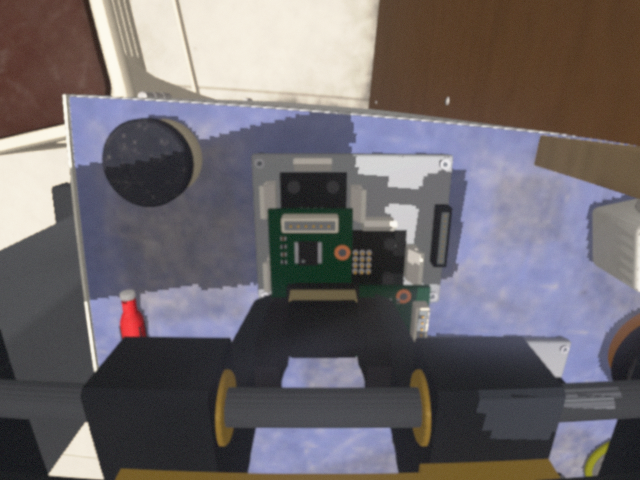

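Run:
```python
from h import *
s=sensors.state(); c,n=np.cos(np.radians(4.5)),np.sin(np.radians(4.5))
f=lambda x,y,z=.008:[.4792+c*x-n*y,.3329+n*x+c*y,z]
print(w2px('wrist',[f(-.034,.034),f(0,.034),f(.034,0)],s), px2w('wrist',[(281,173),(347,173),(406,231)],.008,s),f(-.034,.034),f(0,.034),f(.034,0))
```

```text
[[284.35288469 173.79729665]
 [344.4259665  173.69831197]
 [400.91247253 230.99227002]] [[0.44071984 0.36443863 0.008     ]
 [0.47794737 0.36730528 0.008     ]
 [0.5161197  0.33579934 0.008     ]] [np.float64(0.4426372013983269), np.float64(0.3641275800921796), 0.008] [np.float64(0.4765323907452533), np.float64(0.36679518934692634), 0.008] [np.float64(0.5130951893469263), np.float64(0.3355676092547467), 0.008]
```

Prediction matches to within ~1 mm (patch is slightly larger than the outline). Lower in and release.

>>> {"fn": "drive_tool", "kwargs": {"commands": [[0.011,0.004,0.06,0,0,0,1],[0.011,0.004,0.12,0,0,0,1],[0.011,0.004,0.18,0,0,0,1],[0.011,0.004,0.23,0,0,0,1],[0.011,0.004,0.27,0,0,0,1],[0.011,0.004,0.3,0,0,0,1],[0.011,0.004,0.325,0,0,0,1],[0.011,0.004,0.325,0,0,0,1]]}}

```text
t: 9.95
tool_pos: [0.4679, 0.3259, 0.0277]
tcp_rot: [-180.0, 0.0, 94.5]
contact_force: [-0.1, 0.2, -0.9]
gripper_width: 0.0256
finger_force: 25.0
```

>>> {"fn": "drive_tool", "kwargs": {"commands": [[0,0,0,0,0,0,0.4],[0,0,0,0,0,0,0.4],[0,0,0,0,0,0,0.4],[0,0,0,0,0,0,0.4],[0,0,-0.1,0,0,0,0.4],[0,0,-0.25,0,0,0,0.4],[0,0,-0.4,0,0,0,0.4],[0,0,-0.4,0,0,0,0.4]]}}

```text
t: 10.75
tool_pos: [0.4703, 0.3274, 0.1118]
tcp_rot: [179.7, -0.2, 94.5]
contact_force: [0.2, -0.5, -0.0]
gripper_width: 0.0527
finger_force: 0.0
```

```bash
python3 - <<'E'
from h import *
s=save('wrist','w5.png'); im=cv2.imread('pics/w5.png')
cv2.imwrite('pics/w5c.png',im[140:330,230:480].repeat(3,0).repeat(3,1))
E
python3 plan.py .4268 .22 .108 115  .4268 .0754 .095 115  .4268 .0754 .0145 115
```

```text
now [0.4691 0.3269 0.1099] [ 1.7982e+02 -1.4000e-01  9.4490e+01] w 0.0531 f 0.0 t 10.8
shift [-0.516 -0.253  0.009] turn -0.114 dist 0.115 rows 2.4
shift [-0.655 -0.306  0.065] turn -0.0 dist 0.145 rows 2.9
shift [0.    0.    0.402] turn -0.0 dist 0.081 rows 1.6
```

View pics/w5c.png

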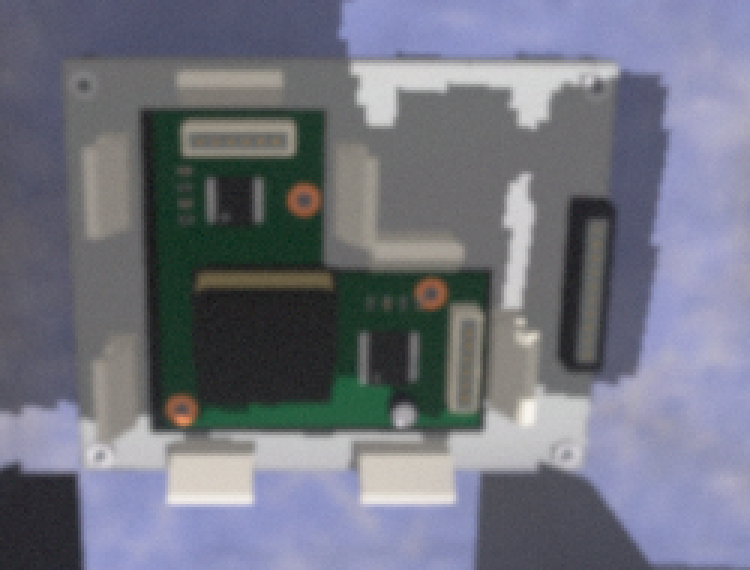

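>>> {"fn": "drive_tool", "kwargs": {"commands": [[-0.516,-0.253,0.009,0,0,-0.114,0.4],[-0.516,-0.253,0.009,0,0,-0.114,0.4],[-0.516,-0.253,0.009,0,0,-0.114,0.4],[-0.516,-0.253,0.009,0,0,-0.114,0.4],[-0.516,-0.253,0.009,0,0,-0.114,0.4],[-0.516,-0.253,0.009,0,0,-0.114,0.4],[-0.516,-0.253,0.009,0,0,-0.114,0.4],[-0.516,-0.253,0.009,0,0,-0.114,0.4]]}}

```text
t: 11.6
tool_pos: [0.4258, 0.2201, 0.1062]
tcp_rot: [180.0, 0.0, 115.1]
contact_force: [1.2, -0.6, -0.4]
gripper_width: 0.0531
finger_force: 0.0
```

>>> {"fn": "drive_tool", "kwargs": {"commands": [[-0.655,-0.306,0.065,0,0,0,0.4],[-0.655,-0.306,0.065,0,0,0,0.4],[-0.655,-0.306,0.065,0,0,0,0.4],[-0.655,-0.306,0.065,0,0,0,0.4],[-0.655,-0.306,0.065,0,0,0,0.4],[-0.655,-0.306,0.065,0,0,0,0.4],[-0.655,-0.306,0.065,0,0,0,0.4],[-0.655,-0.306,0.065,0,0,0,0.4]]}}

```text
t: 12.4
tool_pos: [0.4256, 0.0759, 0.0933]
tcp_rot: [180.0, -0.0, 115.2]
contact_force: [-0.8, 0.3, 0.3]
gripper_width: 0.0529
finger_force: 0.0
```

```bash
python3 plan.py .4271 .0757 .0145 115
```

```text
now [0.4256 0.0759 0.0933] [ 1.7998e+02 -1.0000e-02  1.1515e+02] w 0.0529 f 0.0 t 12.4
shift [-0.004  0.006  0.394] turn 0.001 dist 0.079 rows 1.6
```

>>> {"fn": "drive_tool", "kwargs": {"commands": [[-0.004,0.006,0.15,0,0,0,0.4],[-0.004,0.006,0.3,0,0,0,0.4],[-0.004,0.006,0.394,0,0,0,0.4],[-0.004,0.006,0.394,0,0,0,0.4],[-0.004,0.006,0.394,0,0,0,1],[-0.004,0.006,0.394,0,0,0,1],[-0.004,0.006,0.394,0,0,0,1],[-0.004,0.006,0.394,0,0,0,1]], "force": 25}}

```text
t: 13.2
tool_pos: [0.4276, 0.0747, 0.0154]
tcp_rot: [179.9, 0.0, 115.0]
contact_force: [-0.6, -0.4, 8.0]
gripper_width: 0.0298
finger_force: 25.0
```

>>> {"fn": "drive_tool", "kwargs": {"commands": [[0,0,0,0,0,0,1],[0,0,0,0,0,0,1],[0,0,-0.05,0,0,0,1],[0,0,-0.15,0,0,0,1],[0,0,-0.25,0,0,0,1],[0,0,-0.35,0,0,0,1],[0,0,-0.4,0,0,0,1],[0,0,-0.4,0,0,0,1]]}}

```text
t: 14.0
tool_pos: [0.4278, 0.0748, 0.0958]
tcp_rot: [179.8, 0.0, 115.0]
contact_force: [-0.3, -0.2, -1.5]
gripper_width: 0.03
finger_force: 25.0
```

```bash
python3 plan.py .6047 -.013 .095 89.3
python3 - <<'E'
from h import *
# hot plate height: project guess
save('wrist','w6.png')
E
```

```text
now [0.4278 0.0748 0.0958] [1.7983e+02 1.0000e-02 1.1502e+02] w 0.03 f 24.999563097953796 t 14.0
shift [-0.772  0.616  0.004] turn 0.143 dist 0.198 rows 4.0
```

View pics/w6.png

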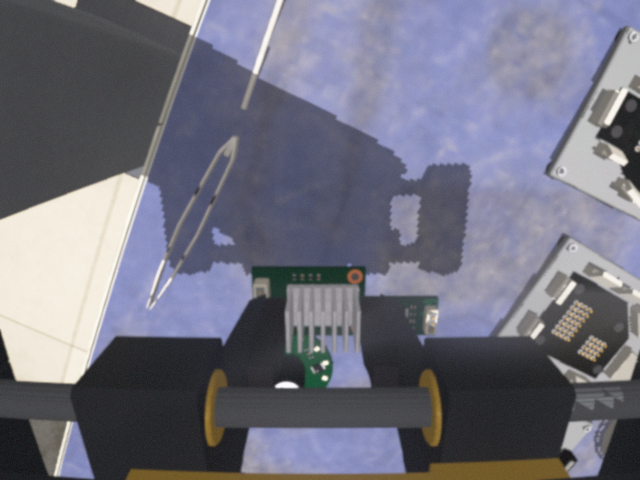

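Run:
```python
from h import *
def tri(a,b):
    o1,_=campose('side');o2,_=campose('scene')
    d1=px2w('side',[a],0)[0]-o1; d2=px2w('scene',[b],0)[0]-o2
    t=np.linalg.lstsq(np.c_[d1,-d2],o2-o1,rcond=None)[0]
    print((o1+d1*t[0]+o2+d2*t[1])/2, np.linalg.norm(o1+d1*t[0]-o2-d2*t[1]))
tri((336,258),(150+555/2.9,170+222/2.9)); tri((423,226),(150+711/2.9,170+122/2.9)); tri((374,300),(150+703/2.9,170+290/2.9))
```

```text
[ 0.44430982 -0.13427938  0.10695033] 0.0033011826582660594
[ 0.61872195 -0.12241908  0.11172358] 0.00489850024906705
[ 0.46194253 -0.24663831  0.10370991] 0.0029676634935542614
```

>>> {"fn": "drive_tool", "kwargs": {"commands": [[-0.1,0.08,0,0,0,0.02,1],[-0.25,0.2,0,0,0,0.05,1],[-0.41,0.325,0,0,0,0.08,1],[-0.56,0.445,0,0,0,0.11,1],[-0.68,0.54,0,0,0,0.13,1],[-0.75,0.6,0.004,0,0,0.143,1],[-0.772,0.616,0.004,0,0,0.143,1],[-0.772,0.616,0.004,0,0,0.143,1]]}}

```text
t: 14.85
tool_pos: [0.6031, -0.0138, 0.0925]
tcp_rot: [-179.9, 0.0, 89.3]
contact_force: [-0.5, -0.1, -0.7]
gripper_width: 0.0298
finger_force: 25.0
```

```bash
python3 - <<'E'
from h import *
save('wrist','w7.png')
E
python3 plan.py .6047 -.013 .028 89.3
```

```text
now [ 0.6025 -0.0132  0.0927] [-1.7987e+02 -1.0000e-02  8.9330e+01] w 0.0297 f 24.999616742134094 t 14.9
shift [0.001 0.011 0.324] turn 0.0 dist 0.065 rows 1.3
```

>>> {"fn": "drive_tool", "kwargs": {"commands": [[0.001,0.009,0.06,0,0,0,1],[0.001,0.009,0.12,0,0,0,1],[0.001,0.009,0.18,0,0,0,1],[0.001,0.009,0.23,0,0,0,1],[0.001,0.009,0.27,0,0,0,1],[0.001,0.009,0.3,0,0,0,1],[0.001,0.009,0.324,0,0,0,1],[0.001,0.009,0.324,0,0,0,1]]}}

```text
t: 15.7
tool_pos: [0.6053, -0.0133, 0.0284]
tcp_rot: [-180.0, 0.0, 89.3]
contact_force: [-0.2, -0.0, -1.7]
gripper_width: 0.0299
finger_force: 25.0
```

```bash
python3 -c "
from bench import sensors; s=sensors.state(); print(s['tool_pos'],s['contact_force'])"; python3 plan.py .6047 -.013 .028 89.3
```

```text
[ 0.60534123 -0.01332683  0.02836479] [-0.18808609 -0.01616507 -1.66636831]
now [ 0.6053 -0.0133  0.0284] [-179.96    0.     89.27] w 0.0299 f 24.999627470970154 t 15.7
shift [ 0.002 -0.003  0.002] turn -0.0 dist 0.001 rows 0.0
```

>>> {"fn": "drive_tool", "kwargs": {"commands": [[0,0,0,0,0,0,0.4],[0,0,0,0,0,0,0.4],[0,0,0,0,0,0,0.4],[0,0,0,0,0,0,0.4],[0,0,-0.1,0,0,0,0.4],[0,0,-0.25,0,0,0,0.4],[0,0,-0.4,0,0,0,0.4],[0,0,-0.4,0,0,0,0.4]]}}

```text
t: 16.5
tool_pos: [0.6085, -0.0137, 0.1129]
tcp_rot: [179.6, -0.0, 89.2]
contact_force: [-0.1, 0.1, 0.2]
gripper_width: 0.0527
finger_force: 0.0
```

```bash
cat > seat.py <<'E'
# fit board outline to green mask in wrist image: seat.py pic z x y th poly
from h import *
from scipy.optimize import minimize
POLY={'step':[(-40,-16),(-40,16),(8,16),(8,2),(40,2),(40,-16)],'rect':[(-33,-27),(-33,27),(13,27),(33,7),(33,-27)],
'ell':[(-34,-34),(-34,34),(0,34),(0,0),(34,0),(34,-34)]}
a=np.linspace(-np.arccos(-np.sqrt(29**2-13**2)/29),np.arccos(-np.sqrt(29**2-13**2)/29),40)
POLY['disc']=[(-36,13),(-36,-13)]+[(7+29*np.cos(t),29*np.sin(t)) for t in a]
def run(name,pic,s,z,x0,win=None,n='wrist'):
    im=cv2.imread('pics/'+pic); b,g,r=[im[:,:,k].astype(int) for k in range(3)]
    G=((g>r+10)&(g>b+5)).astype(np.uint8)
    m=np.array(POLY[name])/1000
    c0=w2px(n,[[x0[0],x0[1],z]],s)[0]; rad=win or 120
    w=np.zeros_like(G); cv2.circle(w,tuple(int(v) for v in c0),rad,1,-1); G&=w
    G=cv2.morphologyEx(G,cv2.MORPH_CLOSE,np.ones((15,15)))
    def cost(p):
        c,q=np.cos(p[2]),np.sin(p[2]); P=np.c_[p[0]+c*m[:,0]-q*m[:,1],p[1]+q*m[:,0]+c*m[:,1],np.full(len(m),z)]
        M=np.zeros_like(G); cv2.fillPoly(M,[np.round(w2px(n,P,s)*16).astype(np.int32)],1,shift=4)
        return (M!=G).sum()
    best=None
    for k in range(3):
        x=np.array(x0,float) if best is None else best.x
        rr=minimize(cost,x,method='Nelder-Mead',options=dict(initial_simplex=[x,x+[.012,0,0],x+[0,.012,0],x+[0,0,.25]]))
        if best is None or rr.fun<best.fun: best=rr
    print(name,np.round(best.x[:2],4),'th',round(np.degrees(best.x[2]),1),'mismatch',best.fun,'of',int(G.sum())); return best.x
E
python3 - <<'E'
from seat import *
import pickle
s1=pickle.load(open('s1.pkl','rb'))
run('ell','w1.png',s1,.003,[.4575,.1879,.19],50); run('disc','w1.png',s1,.003,[.4427,-.022,.92],50)
s=save('wrist','w8.png'); run('step','w8.png',s,.015,[.6147,-.013,-.01])
E
python3 plan.py .4468 -.0169 .11 90
```

```text
ell [0.4569 0.1885] th 12.7 mismatch 1211.0 of 1761
disc [ 0.442  -0.0227] th 52.6 mismatch 654.0 of 1900
step [ 0.6156 -0.0123] th -0.7 mismatch 2608.0 of 2566
now [ 0.6072 -0.0134  0.1109] [ 1.7977e+02 -2.0000e-02  8.9270e+01] w 0.0531 f 0.0 t 16.55
shift [-0.028 -0.802  0.005] turn -0.004 dist 0.160 rows 3.2
```

>>> {"fn": "drive_tool", "kwargs": {"commands": [[-0.028,-0.802,0.005,0,0,-0.004,0.4],[-0.028,-0.802,0.005,0,0,-0.004,0.4],[-0.028,-0.802,0.005,0,0,-0.004,0.4],[-0.028,-0.802,0.005,0,0,-0.004,0.4],[-0.028,-0.802,0.005,0,0,-0.004,0.4],[-0.028,-0.802,0.005,0,0,-0.004,0.4],[-0.028,-0.802,0.005,0,0,-0.004,0.4],[-0.028,-0.802,0.005,0,0,-0.004,0.4]]}}

```text
t: 17.35
tool_pos: [0.4467, -0.0169, 0.1079]
tcp_rot: [179.9, 0.0, 90.0]
contact_force: [0.0, -0.3, -0.0]
gripper_width: 0.0531
finger_force: 0.0
```

```bash
python3 plan.py .4463 -.0172 .0155 90
```

```text
now [ 0.4467 -0.0169  0.1079] [1.7994e+02 3.0000e-02 9.0010e+01] w 0.0531 f 0.0 t 17.35
shift [-0.002 -0.002  0.462] turn 0.0 dist 0.092 rows 1.8
```

>>> {"fn": "drive_tool", "kwargs": {"commands": [[-0.002,-0.002,0.18,0,0,0,0.4],[-0.002,-0.002,0.36,0,0,0,0.4],[-0.002,-0.002,0.462,0,0,0,0.4],[-0.002,-0.002,0.462,0,0,0,0.4],[-0.002,-0.002,0.462,0,0,0,1],[-0.002,-0.002,0.462,0,0,0,1],[-0.002,-0.002,0.462,0,0,0,1],[-0.002,-0.002,0.462,0,0,0,1]], "force": 25}}

```text
t: 18.15
tool_pos: [0.4455, -0.0171, 0.0163]
tcp_rot: [179.9, -0.0, 90.0]
contact_force: [-0.7, 0.8, 0.7]
gripper_width: 0.0234
finger_force: 0.6
```

>>> {"fn": "drive_tool", "kwargs": {"commands": [[0,0,0,0,0,0,1],[0,0,0,0,0,0,1],[0,0,0,0,0,0,1],[0,0,-0.05,0,0,0,1],[0,0,-0.15,0,0,0,1],[0,0,-0.25,0,0,0,1],[0,0,-0.35,0,0,0,1],[0,0,-0.4,0,0,0,1]]}}

```text
t: 18.95
tool_pos: [0.4453, -0.0172, 0.0973]
tcp_rot: [179.9, -0.0, 90.0]
contact_force: [-0.4, 0.1, -0.8]
gripper_width: 0.021
finger_force: 25.0
```

```bash
python3 plan.py .51 .09 .1 65 .587 .2203 .1 40.2  .587 .2203 .028 40.2
```

```text
now [ 0.4453 -0.0172  0.0973] [ 1.7989e+02 -2.0000e-02  8.9980e+01] w 0.021 f 24.999234974384308 t 18.95
shift [ 0.536  0.323 -0.014] turn 0.139 dist 0.125 rows 2.9
shift [ 0.753  0.074 -0.   ] turn 0.138 dist 0.151 rows 3.0
shift [0.   0.   0.36] turn -0.0 dist 0.072 rows 1.4
```

>>> {"fn": "drive_tool", "kwargs": {"commands": [[0.07,0.04,0,0,0,0.02,1],[0.18,0.11,0,0,0,0.05,1],[0.3,0.18,0,0,0,0.08,1],[0.42,0.25,0,0,0,0.11,1],[0.5,0.3,0,0,0,0.13,1],[0.536,0.323,-0.014,0,0,0.139,1],[0.536,0.323,-0.014,0,0,0.139,1],[0.536,0.323,-0.014,0,0,0.139,1]]}}

```text
t: 19.75
tool_pos: [0.5089, 0.0895, 0.0982]
tcp_rot: [-180.0, 0.0, 65.0]
contact_force: [-0.8, -0.4, -0.3]
gripper_width: 0.0214
finger_force: 25.0
```

>>> {"fn": "drive_tool", "kwargs": {"commands": [[0.1,0.01,0,0,0,0.02,1],[0.25,0.025,0,0,0,0.05,1],[0.41,0.04,0,0,0,0.08,1],[0.57,0.055,0,0,0,0.11,1],[0.69,0.068,0,0,0,0.13,1],[0.753,0.074,0,0,0,0.138,1],[0.753,0.074,0,0,0,0.138,1],[0.753,0.074,0,0,0,0.138,1]]}}

```text
t: 20.55
tool_pos: [0.586, 0.2185, 0.0981]
tcp_rot: [180.0, 0.1, 40.1]
contact_force: [-0.3, -0.7, -0.3]
gripper_width: 0.0209
finger_force: 25.0
```

```bash
python3 - <<'E'
from h import *
s=save('wrist','w9.png'); im=cv2.imread('pics/w9.png')
c,n=np.cos(np.radians(3)),np.sin(np.radians(3))
for P in [(-.036,.013),(-.036,-.013),(.036,0),(.007,.029),(.007,-.029)]:
    u=w2px('wrist',[[.581+c*P[0]-n*P[1],.2199+n*P[0]+c*P[1],.008]],s)[0]; cv2.circle(im,tuple(int(round(v)) for v in u),2,(0,0,255),-1)
# expected held board
t=np.radians(52.8); 
th=np.radians(52.8+s['tcp_rot'][2]-90); x,y=s['tool_pos'][:2]
for P in [(-.036,.013),(-.036,-.013),(.036,0),(.007,.029),(.007,-.029)]:
    d=np.array(P)-[.006,0]; u=w2px('wrist',[[x+np.cos(th)*d[0]-np.sin(th)*d[1],y+np.sin(th)*d[0]+np.cos(th)*d[1],s['tool_pos'][2]-.0125]],s)[0]; cv2.circle(im,tuple(int(round(v)) for v in u),2,(255,0,255),-1)
cv2.imwrite('pics/w9c.png',im)
E
python3 plan.py .587 .2203 .028 40.2
```

```text
now [0.586  0.2181 0.0983] [1.7999e+02 7.0000e-02 4.0060e+01] w 0.0209 f 24.99918222427368 t 20.6
shift [ 0.011 -0.005  0.351] turn -0.001 dist 0.070 rows 1.4
```

View pics/w9c.png

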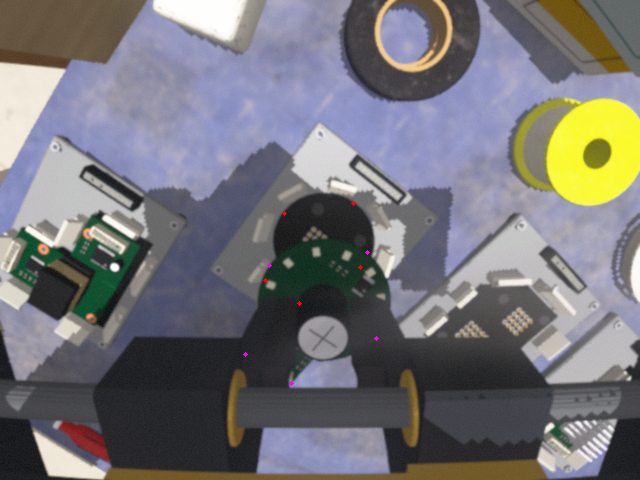

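>>> {"fn": "drive_tool", "kwargs": {"commands": [[0.009,-0.005,0.07,0,0,0,1],[0.009,-0.005,0.14,0,0,0,1],[0.009,-0.005,0.2,0,0,0,1],[0.009,-0.005,0.25,0,0,0,1],[0.009,-0.005,0.29,0,0,0,1],[0.009,-0.005,0.32,0,0,0,1],[0.009,-0.005,0.345,0,0,0,1],[0.009,-0.005,0.345,0,0,0,1]]}}

```text
t: 21.4
tool_pos: [0.5873, 0.222, 0.029]
tcp_rot: [180.0, 0.0, 40.1]
contact_force: [-0.4, 0.4, 0.5]
gripper_width: 0.0211
finger_force: 25.0
```

```bash
python3 plan.py .587 .2203 .028 40.2;  python3 -c "
from bench import sensors; s=sensors.state(); print(s['contact_force'])"
```

```text
now [0.5873 0.222  0.029 ] [1.7999e+02 1.0000e-02 4.0130e+01] w 0.0211 f 24.999399483203888 t 21.4
shift [-0.007  0.005  0.005] turn -0.0 dist 0.002 rows 0.0
[-0.36896504  0.37948129  0.50380798]
```

>>> {"fn": "drive_tool", "kwargs": {"commands": [[0,0,0,0,0,0,0.4],[0,0,0,0,0,0,0.4],[0,0,0,0,0,0,0.4],[0,0,0,0,0,0,0.4],[0,0,-0.1,0,0,0,0.4],[0,0,-0.25,0,0,0,0.4],[0,0,-0.45,0,0,0,0.4],[0,0,-0.45,0,0,0,0.4]]}}

```text
t: 22.2
tool_pos: [0.591, 0.2223, 0.1258]
tcp_rot: [179.8, -0.5, 40.1]
contact_force: [0.6, -0.2, 0.9]
gripper_width: 0.0529
finger_force: 0.0
```

```bash
python3 - <<'E'
from seat import *
s=save('wrist','w10.png'); run('disc','w10.png',s,.015,[.581,.22,.05],90)
E
python3 plan.py .49 .1 .22 65 .43 -.08 .22 90 .4 -.26 .22 90
```

```text
disc [0.5806 0.2215] th 1.7 mismatch 1681.0 of 4955
now [0.5894 0.2224 0.1232] [179.9   -0.33  40.11] w 0.0527 f 0.0 t 22.25
shift [-0.775  0.148 -0.484] turn -0.138 dist 0.185 rows 3.7
shift [-0.942  0.108 -0.   ] turn -0.139 dist 0.190 rows 3.8
shift [-0.9  -0.15 -0.  ] turn -0.0 dist 0.182 rows 3.6
```

>>> {"fn": "drive_tool", "kwargs": {"commands": [[-0.775,0.148,-0.484,0,0,-0.138,0.4],[-0.775,0.148,-0.484,0,0,-0.138,0.4],[-0.775,0.148,-0.484,0,0,-0.138,0.4],[-0.775,0.148,-0.484,0,0,-0.138,0.4],[-0.775,0.148,-0.484,0,0,-0.138,0.4],[-0.775,0.148,-0.484,0,0,-0.138,0.4],[-0.775,0.148,-0.484,0,0,-0.138,0.4],[-0.775,0.148,-0.484,0,0,-0.138,0.4]]}}

```text
t: 23.05
tool_pos: [0.4879, 0.1004, 0.2154]
tcp_rot: [-180.0, 0.1, 65.1]
contact_force: [-0.4, -0.5, -0.2]
gripper_width: 0.0527
finger_force: 0.0
```

>>> {"fn": "drive_tool", "kwargs": {"commands": [[-0.942,0.108,0,0,0,-0.139,0.4],[-0.942,0.108,0,0,0,-0.139,0.4],[-0.942,0.108,0,0,0,-0.139,0.4],[-0.942,0.108,0,0,0,-0.139,0.4],[-0.942,0.108,0,0,0,-0.139,0.4],[-0.942,0.108,0,0,0,-0.139,0.4],[-0.942,0.108,0,0,0,-0.139,0.4],[-0.942,0.108,0,0,0,-0.139,0.4]]}}

```text
t: 23.85
tool_pos: [0.4283, -0.0789, 0.2159]
tcp_rot: [-180.0, 0.0, 90.2]
contact_force: [-0.3, -0.0, 0.2]
gripper_width: 0.0529
finger_force: 0.0
```

>>> {"fn": "drive_tool", "kwargs": {"commands": [[-0.9,-0.15,0,0,0,0,0.4],[-0.9,-0.15,0,0,0,0,0.4],[-0.9,-0.15,0,0,0,0,0.4],[-0.9,-0.15,0,0,0,0,0.4],[-0.9,-0.15,0,0,0,0,0.4],[-0.9,-0.15,0,0,0,0,0.4],[-0.9,-0.15,0,0,0,0,0.4],[-0.9,-0.15,0,0,0,0,0.4]]}}

```text
t: 24.65
tool_pos: [0.3984, -0.2585, 0.2159]
tcp_rot: [-180.0, -0.0, 90.2]
contact_force: [-0.2, -0.1, 0.1]
gripper_width: 0.053
finger_force: 0.0
```

Run:
```python
from h import *
import pickle
s=save('wrist','w11.png'); pickle.dump(s,open('s11.pkl','wb')); print(s['tool_pos'],s['tcp_rot'])
im=cv2.imread('pics/w11.png'); u=w2px('wrist',[[.378,-.32,.003]],s)[0].round().astype(int); print(u)
b,g,r=[im[:,:,k].astype(int) for k in range(3)]
G=((g>r+10)&(g>b+5)).astype(np.uint8); n,l,st,c=cv2.connectedComponentsWithStats(G); print([(st[k].tolist(),c[k].round().tolist()) for k in range(1,n) if st[k,4]>200])
```

```text
[ 0.39839406 -0.25854729  0.2159095 ] [-1.79985155e+02 -4.35816167e-02  9.01784990e+01]
[300 263]
[([263, 220, 77, 69, 1757], [307.0, 253.0])]
```

Run:
```python
from h import *
im=cv2.imread('pics/w11.png')[210:300:2,250:352:2]
b,g,r=[im[:,:,k].astype(int) for k in range(3)]
v=(b+g+r)//3
for i in range(im.shape[0]):
    print(''.join('.' if b[i,j]>g[i,j]+12 else 'G' if g[i,j]>r[i,j]+10 else '#' if v[i,j]<70 else 'w' if v[i,j]>150 else 'o' if r[i,j]>b[i,j]+25 else '+' for j in range(im.shape[1])))
```

```text
+++++++#+++++++++++++++++++++++++++++...........+++
++++++++++++++++++++++++++++.++++++++............++
++++++++++++##+++++++++++++++++++++++.............+
++++++++++++#++++++++++++++..+++++.+++............+
++++++++++++++++++###+++++......+...++.............
.+++++++++++++++++#GG##++++.....++...++............
.++++++++++++++++#GGGG###.+.....+++.++++...........
.+++++++++++++++##GGGGGGG##+.....+..++++...........
..+++++++++++++++GGGGGGGGGG++..+++++++.+...........
..+++++++++++..+++#GGGGG#GGGG+...++.....+..........
...++++++++++..++++#GG###GGGGGG++..................
...+++++.++++..+++++GG+++GGGGGGGG+.................
...++++++++++.+ww++GGG++wG++#GGGGGG+.......+.......
...++++++++++++w+wwGGGGGGG++###GGGGGG++............
.....++++.++++ww++GGGGGGGG+######+GGGGG++.+........
....++...++.++wwwwGGGGGGGGG+#####+GGGGGGG+.........
.....++++...+w+w++GGGGGGGGGGG###++GGGGGGGG.........
......+....++++wwGGGGGGGGGGGGGG#+GGGGGGGGG+........
........+..+w+wwGGGGGGGGGGGGGGGGGGGGGGGGGG+........
........+.++wwwwGGGGGGGGGGGGGGGGGGGGGGGGGGG........
..........+w+ww+GGGGG####GGGGGGGGGGGGGGGGGG+.......
........
[... 539 characters left out ...]
++++++#GGGGGGGGGG+++....
.............GGGGGGGG##++++++++++#++#GGGGGGG++.....
...............+GGGGGGG##+++++++##++####GGG+++.....
.................GGGGGGGo++++++##++####+GGG+.......
...............+...+GGGGoooo#++#+++###++GG+........
.............++......+G+ooooG##GG++###+GG+.........
......................++ooo+GGGGGG###++GG+.........
........................+++GGGGGGGGG#+GG+++........
............................GGGGGGGoooGG+..........
.............................+GGGGooooo+...........
...............................+GGooooo.+..........
..................................+ooo+............
....................................++.............
###................................................
```

```bash
python3 - <<'E'
from fit import *
import pickle
s=pickle.load(open('s11.pkl','rb'))
c=np.array([(18.5,4.5),(5.5,28.5),(36.5,43.5),(46,28.5),(41.5,15.5)])*2+[250,210]
x=fit('b_rect',[(-33,27),(-33,-27),(33,-27),(33,7),(13,27)],c,.003,s,[.378,-.32,-.45])
k,n=np.cos(x[2]),np.sin(x[2]); print('grip',x[0]-.002*k+.003*n,x[1]-.002*n-.003*k)
print(px2w('scene',[(430,370)],0), px2w('side',[(377,397)],.1),px2w('scene',[(430,325)],.1))
E
python3 plan.py .376 -.318 .1 64.5
```

```text
b_rect x 0.3835 y -0.3153 th -27.7 res [[0.5, -0.6], [1.2, 0.1], [0.8, -0.4], [-1.4, 0.9], [-1.0, -0.1]]
grip 0.38029311559139545 -0.31701862518100127
[[ 0.39824333 -0.39641972  0.        ]] [[ 0.3908879  -0.39915889  0.1       ]] [[ 0.39031548 -0.38940331  0.1       ]]
now [ 0.3983 -0.2588  0.216 ] [-1.800e+02 -4.000e-02  9.015e+01] w 0.0529 f 0.0 t 24.7
shift [-0.296 -0.112  0.58 ] turn 0.143 dist 0.132 rows 3.0
```

Run:
```python
from h import *
im=cv2.imread('pics/scene.png')[300:420,415:590]; im2=cv2.imread('pics/side.png')[340:470,310:480]
a=cv2.resize(im,None,fx=2.2,fy=2.2,interpolation=cv2.INTER_CUBIC); b=cv2.resize(im2,(400,306),interpolation=cv2.INTER_CUBIC)
o=np.zeros((600,800,3),np.uint8); o[:a.shape[0],:a.shape[1]]=a; o[:306,400:]=b
c=cv2.resize(cv2.imread('pics/w11.png')[150:350,100:540],(628,285)); o[310:595,:628]=c
cv2.imwrite('pics/teal.png',o)
s=__import__('pickle').load(open('s11.pkl','rb'))
x,y=.3803,-.317; u=np.array([.885,-.465]);v=np.array([.465,.885])
Q=[[*(np.array([x,y])+p*u*.0935+q*v*.0375),.1] for p,q in((1,1),(1,-1),(-1,-1),(-1,1))]
print(np.round(Q,3), w2px('side',Q),w2px('scene',Q),w2px('wrist',Q,s))
print(px2w('scene',[(430,325),(490,283),(512,275)],.1))
# teal mask in wrist view & side view: test polygons for teal colour
for n,p,ss in(('side','side.png',None),('scene','scene.png',None),('wrist','w11.png',s)):
    im=cv2.imread('pics/'+p).astype(int); T=((im[:,:,0]>im[:,:,2]+60)&(im[:,:,1]>im[:,:,2]+50)).astype(np.uint8)
    k,l,st,cc=cv2.connectedComponentsWithStats(T); j=1+np.argmax(st[1:,4]) if k>1 else 0
    M=(l==j); ys,xs=np.where(M); h=cv2.approxPolyDP(max(cv2.findContours(M.astype(np.uint8),0,2)[0],key=cv2.contourArea),6,True)[:,0]
    print(n,st[j],h.tolist())
```

```text
[[ 0.48  -0.327  0.1  ]
 [ 0.446 -0.394  0.1  ]
 [ 0.28  -0.307  0.1  ]
 [ 0.315 -0.24   0.1  ]] [[409.9945613  336.50044108]
 [411.24403357 379.98701636]
 [275.76508861 370.4013528 ]
 [283.9352144  328.37801787]] [[433.23912927 286.06814723]
 [452.4678399  311.74716077]
 [346.38870515 330.51293985]
 [332.82606934 302.73766291]] [[434.33003622 322.53399353]
 [381.76661139 396.78607233]
 [157.09898118 295.74519358]
 [196.16928636 205.53791444]]
[[ 0.39031548 -0.38940331  0.1       ]
 [ 0.56266145 -0.39017877  0.1       ]
 [ 0.61353049 -0.40326503  0.1       ]]
side [ 372  385  201   95 9726] [[377, 396], [372, 427], [385, 454], [393, 436], [411, 479], [558, 479], [572, 447], [542, 400], [501, 418], [510, 441], [447, 463], [412, 385]]
scene [ 425  301  160  126 9691] [[584, 322], [544, 301], [534, 310], [545, 330], [511, 354], [472, 329], [482, 312], [472, 305], [433, 330], [425, 368], [505, 426], [578, 366]]
wrist [ 307  427  135   47 4030] [[441, 445], [434, 427], [311, 428], [307, 472], [357, 473], [362, 446]]
```

```bash
python3 plan.py .3803 -.317 .12 75 .3803 -.317 .0155 75
python3 - <<'E'
from h import *
# side-view check of hotplate right-front corner: candidate points
for z in(.0,.1): print(px2w('side',[(355,340),(352,322)],z), px2w('scene',[(150+680/2.9,170+445/2.9),(150+690/2.9,170+345/2.9)],z))
E
```

```text
now [ 0.3983 -0.2588  0.216 ] [-1.800e+02 -4.000e-02  9.015e+01] w 0.0529 f 0.0 t 24.7
shift [-0.291 -0.091  0.48 ] turn 0.084 dist 0.114 rows 2.3
shift [0.    0.    0.522] turn -0.0 dist 0.104 rows 2.1
[[ 0.43838765 -0.23105333  0.        ]
 [ 0.45002463 -0.19316547  0.        ]] [[ 0.43417134 -0.26197269  0.        ]
 [ 0.52201268 -0.19453107  0.        ]]
[[ 0.40361287 -0.30149741  0.1       ]
 [ 0.41364002 -0.26885085  0.1       ]] [[ 0.33863853 -0.33666592  0.1       ]
 [ 0.41455243 -0.27838179  0.1       ]]
```

>>> {"fn": "drive_tool", "kwargs": {"commands": [[-0.291,-0.091,0.48,0,0,0.084,0.4],[-0.291,-0.091,0.48,0,0,0.084,0.4],[-0.291,-0.091,0.48,0,0,0.084,0.4],[-0.291,-0.091,0.48,0,0,0.084,0.4],[-0.291,-0.091,0.48,0,0,0.084,0.4],[-0.291,-0.091,0.48,0,0,0.084,0.4],[-0.291,-0.091,0.48,0,0,0.084,0.4],[-0.291,-0.091,0.48,0,0,0.084,0.4]]}}

```text
t: 25.5
tool_pos: [0.3803, -0.3181, 0.1209]
tcp_rot: [179.9, -0.0, 74.9]
contact_force: [-1.3, 0.4, -0.9]
gripper_width: 0.0529
finger_force: 0.0
```

```bash
python3 plan.py .3803 -.317 .0155 75
python3 - <<'E'
from h import *
s=save('wrist','w12.png')
im=cv2.imread('pics/w12.png'); u=w2px('wrist',[[.3803,-.317,.028],[.4,-.392,.1],[.45,-.392,.1]],s); print(u)
cx,cy=u[0].round().astype(int)
im=im[cy-40:cy+60:4,cx-80:cx+80:4]
b,g,r=[im[:,:,k].astype(int) for k in range(3)]
v=(b+g+r)//3
for i in range(im.shape[0]):
    print(''.join('.' if b[i,j]>g[i,j]+12 else 'G' if g[i,j]>r[i,j]+10 else '#' if v[i,j]<70 else 'w' if v[i,j]>150 else '+' for j in range(im.shape[1])))
E
```

```text
now [ 0.3803 -0.3181  0.1209] [ 1.7991e+02 -1.0000e-02  7.4940e+01] w 0.0529 f 0.0 t 25.5
shift [ 0.005 -0.001  0.527] turn -0.0 dist 0.105 rows 2.1
[[321.65859372 241.79344514]
 [397.10635754 412.15622475]
 [493.6062624  389.6308843 ]]
+++++++++++++GGGGG####+GGGGGGG+++.......
++++++++++++GGGGGGGGGGGGGGGGGG#+++......
++++++++++++GGGGGGGGGGGGGGGGGGG+++......
++++++++++++GGGGGGGGGGGGGGGGGGGG+++.....
++++++++++++GGG#####GGGGGGGGGGGG#++.....
++++++++++++GGG#########GGGGGGGGG+......
+.+++++++++GGGG###########GGGGGGG#++....
.....+.++++GGGG###########GGGGGGG++++...
...+...++++GGG############GGGGGGG++++..+
....+.+++++GGG############GGGGGGG+++....
....+++++++GGG############G+##GGG+...+++
.....+++++GG##############G###+G++++++..
...+..+#GGGGGGGG##########+###+G++++....
....++++#GGGGGGGGGGGG####G+###+G+++++...
..........+++#GGGGGG+++GGGGG##GG+++++...
..........+.+++.+++G+w+GGGGGG+#+++.++...
...........+.+.........GGGGG+++.........
...........+++..............G++.........
........................................
........................................
w.......................................
w.......................................
w.......................................
ww......................................
++++....................................
```

>>> {"fn": "drive_tool", "kwargs": {"commands": [[0.005,-0.001,0.15,0,0,0,0.4],[0.005,-0.001,0.3,0,0,0,0.4],[0.005,-0.001,0.42,0,0,0,0.4],[0.005,-0.001,0.5,0,0,0,0.4],[0.005,-0.001,0.527,0,0,0,0.4],[0.005,-0.001,0.527,0,0,0,1],[0.005,-0.001,0.527,0,0,0,1],[0.005,-0.001,0.527,0,0,0,1]], "force": 8}}

```text
t: 26.35
tool_pos: [0.3801, -0.3179, 0.0156]
tcp_rot: [179.9, 0.0, 74.9]
contact_force: [0.0, 0.1, 0.1]
gripper_width: 0.0312
finger_force: 2.8
```

>>> {"fn": "drive_tool", "kwargs": {"commands": [[0,0,0,0,0,0,1],[0,0,0,0,0,0,1],[0,0,0,0,0,0,1],[0,0,0,0,0,0,1],[0,0,0,0,0,0,1],[0,0,0,0,0,0,1],[0,0,0,0,0,0,1],[0,0,0,0,0,0,1]]}}

```text
t: 27.15
tool_pos: [0.3801, -0.3179, 0.0155]
tcp_rot: [179.9, 0.0, 74.9]
contact_force: [-0.1, -0.1, 7.3]
gripper_width: 0.0302
finger_force: 8.0
```

```bash
python3 plan.py .3803 -.325 .0155 95
```

```text
now [ 0.3801 -0.3179  0.0155] [1.7992e+02 1.0000e-02 7.4860e+01] w 0.0302 f 8.002426964230835 t 27.15
shift [-0.034  0.01  -0.   ] turn -0.112 dist 0.007 rows 2.3
```

>>> {"fn": "drive_tool", "kwargs": {"commands": [[-0.008,0.002,0,0,0,-0.025,1],[-0.017,0.005,0,0,0,-0.055,1],[-0.025,0.008,0,0,0,-0.085,1],[-0.034,0.01,0,0,0,-0.112,1],[-0.034,0.01,0,0,0,-0.112,1],[-0.034,0.01,0,0,0,-0.112,0.4],[-0.034,0.01,0,0,0,-0.112,0.4],[-0.034,0.01,0,0,0,-0.112,0.4]]}}

```text
t: 27.95
tool_pos: [0.3796, -0.3246, 0.0147]
tcp_rot: [-180.0, 0.0, 95.0]
contact_force: [-0.4, -0.8, 0.4]
gripper_width: 0.0516
finger_force: 0.0
```

>>> {"fn": "drive_tool", "kwargs": {"commands": [[0,0,0,0,0,0,0.4],[0,0,-0.1,0,0,0,0.4],[0,0,-0.2,0,0,0,0.4],[0,0,-0.4,0,0,0,0.4],[0,0,-0.5,0,0,0,0.4],[0,0,-0.5,0,0,0,0.4],[0,0,-0.5,0,0,0,0.4],[0,0,-0.5,0,0,0,0.4]]}}

```text
t: 28.75
tool_pos: [0.3792, -0.324, 0.1137]
tcp_rot: [-179.9, -0.1, 95.0]
contact_force: [1.0, 0.6, -0.4]
gripper_width: 0.0527
finger_force: 0.0
```

Run:
```python
from h import *
import pickle
s=save('wrist','w13.png'); pickle.dump(s,open('s13.pkl','wb')); print(s['tool_pos'],s['tcp_rot'])
im=cv2.imread('pics/w13.png')
im=im[140:320:4,200:440:3]
b,g,r=[im[:,:,k].astype(int) for k in range(3)]
v=(b+g+r)//3
for i in range(im.shape[0]):
    print(''.join('.' if b[i,j]>g[i,j]+12 else 'G' if g[i,j]>r[i,j]+10 else '#' if v[i,j]<70 else 'w' if v[i,j]>150 else '+' for j in range(im.shape[1])))
```

```text
[ 0.37916646 -0.32397245  0.11373701] [-1.79921757e+02 -6.44362215e-02  9.50450307e+01]
wwwwwwww++....+++++++++++++++++++.+++++++++++++++...................+++++++w....
wwwwwwww++......+.++++++++++++++++++++++++++++..++..................+++++++w....
wwwwwwww++++...+.++++++++++++++++++++++++++++.+....................w+++++++w....
wwwwwwww++.....++++++++++++++++++++++++++++++.++++++...............w+++++++w....
wwwwwwww++.....++++++++++++++++++++++++.+++++.++.+++++..............+++++++w....
wwwwwwww++....+.+.++++++++++++++++++++++.++++.+++++++w................++++ww....
wwwwwwww++........++++++++++++++++++++++++++.+++++++++w++...............++ww....
wwwwwwww++.......++++++++++++++++++++++++++++++.+++++++++................++w....
wwwwwwww++.......+++++++++++++++++++++++++++++++++++++++++++....................
wwwwwwww++.....++++++++++++++++++++++++++++++++++++++++++++.++..................
wwwwwwww++....+.+.+++++++++++##++++++++++++++++++++++++++++.++..................
wwwwwwww++........+++++++++++GGGGGGGG#++++++++++++++++++++++....................
wwwwwwww++......++++++++++++#GGGGGGGGGGG
[... 1932 characters left out ...]
....................................................
wwwwwwwww.......................................................................
wwwwwwwww.......................................................................
wwwwwwwww..#....................................................................
wwwwwww+###########.............................................+..#.#..........
wwwwww+############.............................................+...+..#+..#....
wwwww##############.............................................###...#.#+..+...
wwww+##############.................................................#..#.#.#.+..
www+###############.............................................#.#+.#.#...+##+.
```

Run:
```python
from fit import *
import pickle
s=pickle.load(open('s13.pkl','rb'))
c=np.array([(285.5,183),(274.4,256),(370,275),(380,231),(360.5,192)])
x=fit('b_rect',[(-33,27),(-33,-27),(33,-27),(33,7),(13,27)],c,.003,s,[.378,-.32,-.1])
k,n=np.cos(x[2]),np.sin(x[2]); print('grip',x[0]-.002*k+.003*n,x[1]-.002*n-.003*k,'yaw',90+np.degrees(x[2]))
print(px2w('wrist',[(200+3*42,140+4*24.7)],.028,s))
```

```text
b_rect x 0.3839 y -0.3202 th -5.9 res [[1.6, -2.8], [-0.5, 2.5], [-0.3, 0.8], [1.4, -2.0], [-2.3, 1.8]]
grip 0.3816051103627217 -0.322996674243971 yaw 84.08714147890622
[[ 0.38095604 -0.3184048   0.028     ]]
```

```bash
python3 plan.py .3814 -.3215 .0145 84.2
```

```text
now [ 0.3791 -0.324   0.1137] [-1.7991e+02 -7.0000e-02  9.5040e+01] w 0.0527 f 0.0 t 28.8
shift [0.012 0.013 0.496] turn 0.06 dist 0.099 rows 2.0
```

>>> {"fn": "drive_tool", "kwargs": {"commands": [[0.012,0.013,0.1,0,0,0.04,0.4],[0.012,0.013,0.25,0,0,0.06,0.4],[0.012,0.013,0.4,0,0,0.06,0.4],[0.012,0.013,0.496,0,0,0.06,0.4],[0.012,0.013,0.496,0,0,0.06,0.4],[0.012,0.013,0.496,0,0,0.06,1],[0.012,0.013,0.496,0,0,0.06,1],[0.012,0.013,0.496,0,0,0.06,1]], "force": 25}}

```text
t: 29.6
tool_pos: [0.3826, -0.3223, 0.0164]
tcp_rot: [179.9, 0.0, 84.2]
contact_force: [-1.2, 0.7, 0.9]
gripper_width: 0.0305
finger_force: 0.4
```

>>> {"fn": "drive_tool", "kwargs": {"commands": [[0,0,0,0,0,0,1],[0,0,0,0,0,0,1],[0,0,0,0,0,0,1],[0,0,0,0,0,0,1],[0,0,-0.1,0,0,0,1],[0,0,-0.25,0,0,0,1],[0,0,-0.4,0,0,0,1],[0,0,-0.5,0,0,0,1]]}}

```text
t: 30.4
tool_pos: [0.3825, -0.3222, 0.1174]
tcp_rot: [179.9, 0.0, 84.2]
contact_force: [-0.2, 0.2, -1.6]
gripper_width: 0.0289
finger_force: 25.0
```

>>> {"fn": "drive_tool", "kwargs": {"commands": [[0,0,-0.1,0,0,0,1],[0,0,-0.25,0,0,0,1],[0,0,-0.4,0,0,0,1],[0,0,-0.5,0,0,0,1],[0,0,-0.55,0,0,0,1],[0,0,-0.55,0,0,0,1],[0,0,-0.55,0,0,0,1],[0,0,-0.55,0,0,0,1]]}}

```text
t: 31.2
tool_pos: [0.3815, -0.3214, 0.2245]
tcp_rot: [-179.9, -0.0, 84.2]
contact_force: [-0.0, -0.4, -0.1]
gripper_width: 0.029
finger_force: 25.0
```

```bash
python3 plan.py .42 -.14 .22 84 .52 .02 .2 88 .6128 .0945 .1 88
```

```text
now [ 0.3815 -0.3214  0.2245] [-1.799e+02 -4.000e-02  8.424e+01] w 0.029 f 24.999771416187286 t 31.2
shift [0.922 0.1   0.022] turn 0.001 dist 0.185 rows 3.7
shift [0.848 0.414 0.1  ] turn -0.022 dist 0.190 rows 3.8
shift [0.388 0.451 0.5  ] turn -0.0 dist 0.155 rows 3.1
```

>>> {"fn": "drive_tool", "kwargs": {"commands": [[0.12,0.013,0,0,0,0,1],[0.3,0.032,0,0,0,0,1],[0.5,0.055,0,0,0,0,1],[0.68,0.075,0.01,0,0,0,1],[0.83,0.09,0.02,0,0,0,1],[0.922,0.1,0.022,0,0,0,1],[0.922,0.1,0.022,0,0,0,1],[0.922,0.1,0.022,0,0,0,1]]}}

```text
t: 32.0
tool_pos: [0.4201, -0.1408, 0.2207]
tcp_rot: [-179.9, 0.0, 84.3]
contact_force: [-0.4, -0.7, -2.0]
gripper_width: 0.0291
finger_force: 25.0
```

>>> {"fn": "drive_tool", "kwargs": {"commands": [[0.11,0.05,0.01,0,0,0,1],[0.28,0.135,0.03,0,0,-0.01,1],[0.46,0.22,0.05,0,0,-0.015,1],[0.63,0.31,0.08,0,0,-0.02,1],[0.77,0.375,0.09,0,0,-0.022,1],[0.848,0.414,0.1,0,0,-0.022,1],[0.848,0.414,0.1,0,0,-0.022,1],[0.848,0.414,0.1,0,0,-0.022,1]]}}

```text
t: 32.8
tool_pos: [0.5194, 0.0177, 0.201]
tcp_rot: [-180.0, 0.1, 88.1]
contact_force: [-0.2, -0.4, -0.8]
gripper_width: 0.0282
finger_force: 25.0
```

>>> {"fn": "drive_tool", "kwargs": {"commands": [[0.05,0.06,0.06,0,0,0,1],[0.13,0.15,0.16,0,0,0,1],[0.21,0.245,0.27,0,0,0,1],[0.3,0.34,0.37,0,0,0,1],[0.36,0.42,0.45,0,0,0,1],[0.388,0.451,0.5,0,0,0,1],[0.388,0.451,0.5,0,0,0,1],[0.388,0.451,0.5,0,0,0,1]]}}

```text
t: 33.6
tool_pos: [0.612, 0.0925, 0.1018]
tcp_rot: [-180.0, 0.1, 88.1]
contact_force: [0.0, 0.8, -1.4]
gripper_width: 0.0289
finger_force: 25.0
```

```bash
python3 plan.py .6128 .0945 .029 88
python3 - <<'E'
from h import *
s=save('wrist','w14.png')
im=cv2.imread('pics/w14.png')
x,y=s['tool_pos'][:2]; t=np.radians(s['tcp_rot'][2]-90); z=s['tool_pos'][2]-.0134
P=[[x+np.cos(t)*(a+.002)-np.sin(t)*(b+.003),y+np.sin(t)*(a+.002)+np.cos(t)*(b+.003),z] for a,b in((-.033,.027),(.013,.027),(.033,.007))]
print('held top edge pred',w2px('wrist',P,s))
im=im[160:320:4,200:440:3]
b,g,r=[im[:,:,k].astype(int) for k in range(3)]
v=(b+g+r)//3
for i in range(im.shape[0]):
    print(''.join('.' if b[i,j]>g[i,j]+12 else 'G' if g[i,j]>r[i,j]+10 else '#' if v[i,j]<70 else 'w' if v[i,j]>150 else '+' for j in range(im.shape[1])))
E
```

```text
now [0.612  0.0925 0.1018] [-1.800e+02  6.000e-02  8.807e+01] w 0.0289 f 24.999666810035706 t 33.6
shift [0.01  0.004 0.364] turn 0.0 dist 0.073 rows 1.5
held top edge pred [[246.50018236 237.45898532]
 [358.51911067 237.52693033]
 [403.90789109 282.02612632]]
++++.++++++.+++++++++++++++++++++++++++++++++.+...............+.+.++..+++.+++...
+++++++++++++++++++++++++++++++++++++++++++++++++++++++++++wwwwwwwwwwwwwww++++..
++++++++.+++.+++++++++++++++++++++++++++++++++++++++++++++wwwwwwwwwwwwwwwwwwww++
++++++++++++.+++++++++++++++++++++++++++++++++++++++++++++wwwwwwwwwwwwwwwww+w+++
.+++++++.++++.++++++++++++++++++++++++++++++++++++++++++++++++wwwwwwwwww++++++++
++++++++++++++++++++++++++++++++++++++++++++++++++++++++++++++wwwwwwwwww++++++++
+++++++..++.++++++++++++++++++++++++++++++++++++++++++++++++++wwwwwwwwww++++++++
..+++++++.++++++++++++++++++++++++++++++++++++++++++++++++++++++++++++++++++++++
..+++++++++++++++++++++############################+++++++++++++++++++++++++++++
...+++++++.++++++++++++##############################+++++++++++++++++++++++++++
.+++.+++++.++++++++++++######
[... 1700 characters left out ...]
GGGGGGGGGGGGGGGGGGGGGGGGGGGGGGGGGGGGGGGG+wwwww......
................+++++++GGGGGGGGGGGGGGGGGGGGGGGGGGGGGGGGGGGGGGGGGGGGG+wwwww......
................+++++++GGGGGGG#######################GGGGG#GGGG#GG##+wwwww......
................++++###GGGGGGG#######################GGGG###########+wwwww......
................++#################################################++ww+w+......
.................###################################################+...+.......
................###################################################+......++w...
...............####################################################+...+..+++www
...............#####################################################+++.....+www
```

>>> {"fn": "drive_tool", "kwargs": {"commands": [[0.003,0.002,0.07,0,0,0,1],[0.003,0.002,0.14,0,0,0,1],[0.003,0.002,0.2,0,0,0,1],[0.003,0.002,0.25,0,0,0,1],[0.003,0.002,0.29,0,0,0,1],[0.003,0.002,0.32,0,0,0,1],[0.003,0.002,0.35,0,0,0,1],[0.003,0.002,0.355,0,0,0,1]]}}

```text
t: 34.45
tool_pos: [0.6127, 0.0952, 0.0295]
tcp_rot: [-180.0, 0.0, 88.2]
contact_force: [0.4, 0.0, -0.6]
gripper_width: 0.0286
finger_force: 25.0
```

```bash
python3 plan.py .6128 .0945 .029 88
```

```text
now [0.6127 0.0952 0.0295] [-1.7996e+02  1.0000e-02  8.8190e+01] w 0.0286 f 24.9997016787529 t 34.45
shift [-0.003  0.001  0.002] turn 0.001 dist 0.001 rows 0.0
```

Release, retreat, and move back to the overview pose for a final look.

>>> {"fn": "drive_tool", "kwargs": {"commands": [[-0.003,0.001,0.003,0,0,0,1],[-0.003,0.001,0.003,0,0,0,0.4],[-0.003,0.001,0.003,0,0,0,0.4],[-0.003,0.001,0.003,0,0,0,0.4],[0,0,-0.1,0,0,0,0.4],[0,0,-0.25,0,0,0,0.4],[0,0,-0.5,0,0,0,0.4],[0,0,-0.5,0,0,0,0.4]]}}

```text
t: 35.25
tool_pos: [0.6171, 0.095, 0.1364]
tcp_rot: [179.4, -0.1, 88.2]
contact_force: [-0.5, 0.1, 1.1]
gripper_width: 0.0529
finger_force: 0.0
```

>>> {"fn": "drive_tool", "kwargs": {"commands": [[0.2,-0.4,-0.7,0,0,-0.25,0.4],[0.2,-0.4,-0.7,0,0,-0.25,0.4],[0.2,-0.4,-0.7,0,0,-0.25,0.4],[0.2,-0.4,-0.7,0,0,-0.25,0.4],[0.2,-0.4,-0.7,0,0,-0.25,0.4],[0.2,-0.4,-0.7,0,0,-0.25,0.4],[0.2,-0.4,-0.7,0,0,-0.25,0.4],[0.2,-0.4,-0.7,0,0,-0.25,0.4]]}}

```text
t: 36.05
tool_pos: [0.5341, 0.1376, 0.2699]
tcp_rot: [-180.0, -0.0, 133.1]
contact_force: [-0.2, -0.4, -0.8]
gripper_width: 0.0528
finger_force: 0.0
```

```bash
python3 plan.py .5 .13 .28 180
```

```text
now [0.5341 0.1376 0.2699] [-1.7999e+02 -1.0000e-02  1.3310e+02] w 0.0528 f 0.0 t 36.05
shift [ 0.089 -0.151 -0.05 ] turn -0.261 dist 0.036 rows 5.5
```

>>> {"fn": "drive_tool", "kwargs": {"commands": [[-0.116,0.069,-0.05,0,0,-0.261,0],[-0.116,0.069,-0.05,0,0,-0.261,0],[-0.116,0.069,-0.05,0,0,-0.261,0],[-0.116,0.069,-0.05,0,0,-0.261,0],[-0.116,0.069,-0.05,0,0,-0.261,0],[-0.116,0.069,-0.05,0,0,-0.261,0],[-0.116,0.069,-0.05,0,0,-0.261,0],[-0.116,0.069,-0.05,0,0,-0.261,0]]}}

```text
t: 36.85
tool_pos: [0.5602, 0.1301, 0.2799]
tcp_rot: [-180.0, -0.0, -180.0]
contact_force: [-0.8, -0.1, -0.4]
gripper_width: 0.0879
finger_force: 0.0
```

Run:
```python
from h import *
s=save('wrist','w15.png'); print(s['tool_pos'])
im=cv2.imread('pics/w15.png')
u=w2px('wrist',[[.479,.333,.015],[.615,.097,.015],[.615,-.013,.015],[.581,.22,.015]],s).round().astype(int); print(u.tolist())
t=[]
for p in u:
    x0=int(np.clip(p[0]-67,0,506));y0=int(np.clip(p[1]-50,0,380))
    t.append(cv2.resize(im[y0:y0+100,x0:x0+134],(400,299),interpolation=cv2.INTER_CUBIC))
cv2.imwrite('pics/fin.png',np.vstack([np.hstack(t[:2]),np.hstack(t[2:])]))
```

```text
[0.56016441 0.13009658 0.27985807]
[[529, 107], [291, 239], [188, 238], [409, 207]]
```

View pics/fin.png

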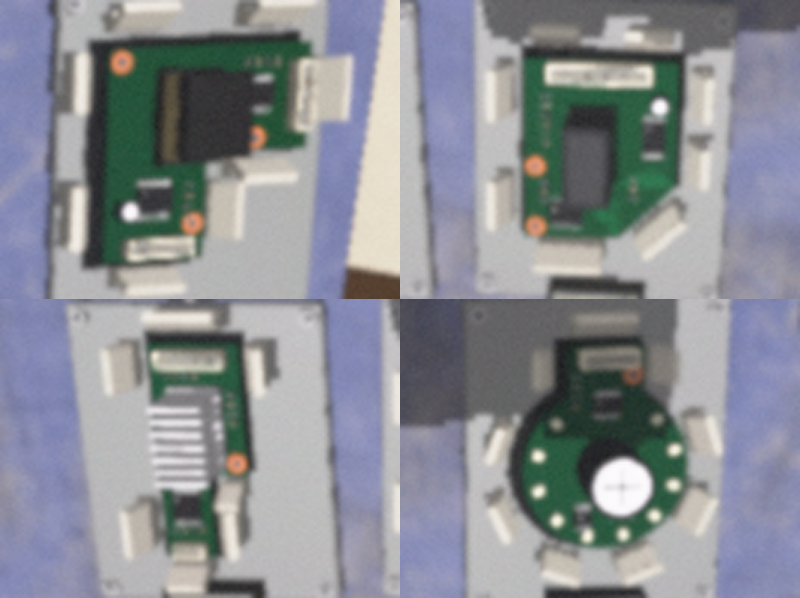

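All four boards lie inside their guides, aligned with their patches and flat: ell top left, rect top right, step bottom left, disc bottom right. The gripper is clear of everything.

```bash
python3 -c "
from bench import manip; print(manip.close_job())"
```

```text
the job is handed in; nothing more can be done
None
```

All four boards are seated in their matching nests and released, the gripper is clear, and the job was handed in at about 37 s; in the final picture all four looked aligned and flat, but no verdict came back.

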